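# Re-make the cap nut on the sole press's air tee

### The arm

A 7-joint arm with a two-finger parallel gripper is mounted at the origin on the work surface. World frame = base frame: x ahead of the robot, y to its left, z up, the work surface at z = 0. Lengths are in m, angles in rad, forces in N, time in s.
With the tool pointing down it reaches from about 0.4 to 0.85 m from the base axis. Payload 6.9 kg.
Tool frame: the origin (TCP) lies midway between the tips of the shut fingers; the grasp point (between the pads) lies 19 mm behind it; z points along the fingers, y is the line along which they close (so a half turn about z gives the same grasp; the last joint's range is limited). The gripper opens to 85 mm and grips with 20 to 120 N. Pads are 22 mm wide; open, the fingers measure 114 mm over their backs; the gripper's body (76 mm by 85 mm) begins 54 mm behind the grasp point. The pads swing forward as they close: fully open they stand 13 mm farther back than shut.
Start: joints at [1.25, 0.507, -0.238, 1.5, 0.126, 1.149, -0.155], TCP at [0.258, -0.569, 0.231] pointing down, gripper open.
Joint ranges: [-3.08, 3.08], [-0.24, 2.05], [-1.43, 1.35], [0, 2.5], [-1.52, 4.66], [0.17, 1.96], [-2.89, 2.89]. Speed limits (rad/s): [2.39, 2.39, 3.14, 3.14, 3.14, 3.14, 3.14].

### API

Orientations are given as a unit quaternion [w, x, y, z].
In Python, from plant import robot, viewer gives the robot as it stands.
- The arm moves only by the tool apply_moves, never from a script. Its arguments are lists of equal length, an entry for each row: "translation": the shift along the tool's x, y, z as a fraction of full scale, a list of three; "rotation": the turn, a rotation vector about the tool's x, y, z as a fraction of full scale, a list of three; "hand": the finger opening in mm, from 0 to 85.4. A call has 1 to 5 rows; each row is the pose to reach, as a shift and turn from the pose commanded when the call began, along the tool's axes at that moment, turning the shorter way round; what a row does not reach only later rows make up. Full scale, the value 1, is 0.2 m for a shift and 360 degrees for a turn. A row lasts 1/8 s, in which the tool goes at most 62.5 mm and 10.7 degrees, less where a joint would pass 70% of its speed; a pose out of reach is approached as far as the arm can. A call with a number of a shift or a turn outside -1 to 1 is refused whole. A call with a gripper value outside its range is refused whole. The fingers move at their own pace and stop on an object; the grip force is fixed at half the most. Time passes only in rows, so rows that repeat a pose let the fingers close. It gives the time, the measured TCP pose, the force, the opening and the grip force at its end, in the units of the state.
- robot.get_state(): the state, without advancing time (a new reading comes with each control period).
- viewer.capture(name): name is "scene" or "top" or "wrist"; returns the picture (384x512x3 uint8, red, green, blue); there is no depth.
- viewer.camera_model(name): a dict with "mtx" (3x3 intrinsics, pixels), "D" ([k1, k2, p1, p2, k3] as OpenCV has them; the pictures are not rectified), "pose" (4x4, takes a point from camera to world coordinates); the wrist camera has in their place "mount" (4x4, takes a point from camera to tool coordinates, whose origin is the TCP and whose axes are the flange's). Camera axes: x right, y up, looking along -z (the intrinsics and any distortion apply to the point x, -y, -z); pixel columns grow to the right and rows downward; lengths in m; the calibration is good to about 2 mm. A picture is of the moment at which its call begins: read the wrist's pose just before it. camera_model takes no time and is no camera call.
- robot.hand_in(): hands the job in; it is judged then, once.
The state is a dict: "clock": time; "q": joint angles; "qd": joint speeds; "tau": joint torques, N m; "tcp_pos": TCP position; "tcp_rot": TCP orientation; "contact_force": force on the tool from outside, world axes, zero at the start; "wrist_torque": the same for the moment, N m; "opening": finger opening in m; "grasp_force": force on a finger pad.
Only numpy, scipy, OpenCV 4.12 (cv2) and the standard library are available. Lean on these libraries where they do the work, as an engineer would, in place of code of your own. Each camera call takes 0.05 s, during which the arm holds its last target. There are 200 camera calls.

### The job

The brass cap nut on the upward branch of the air tee has only been started on its thread. Run it down clockwise with the fingers until it is finger-tight, then give it a quarter turn more with the open-ended spanner that fits it, and lay that spanner back flat on the bench, clear of the pipework. Leave the other things on the bench where they are.

Things in the scene. Friction and masses are not known exactly. Their poses are not given: they have to be found in the camera images.
- nut_mid (a point): Brass cap nut: hexagon 38 mm across flats, 44 mm across corners, 27 mm tall, closed dome 8 mm tall on top, on the upright branch of the tee. Point on its upright axis, half-way up the hexagon, 97 to 98 mm above the bench. Turns with the nut: two flats face its own +y and -y, others every 60 degrees. Screws down clockwise seen from above, 2 mm a turn. 6 mm under it is a fixed 40 mm hexagon.
- cap_nut: The same nut; origin on its axis at its underside, axes as nut_mid.
- station: Fixed air station on a steel plate 115 (x) by 460 (y) by 8 mm; origin under the nut's axis at bench height, x away from the robot. A 28 mm pipe runs along y, 45 mm up; shut ball valve at y = -155 mm, 80 mm high; tee at 0; regulator with black knob at y = +180 mm, 126 mm high. Nothing else near the nut is higher than 80 mm. With the nut finger-tight, its x lies along the station's x.
- run (a joint): How far the nut is from finger-tight, rad: starts between -2.6 and -1.2, grows clockwise, 0 when finger-tight, where the thread stops running freely. Running takes about 0.08 N m; at 0 the torque rises sharply to 0.9 N m, and turning on moves the joint pull while run stays 0. Turning back lowers it again.
- pull (a joint): How far the nut has been turned clockwise beyond finger-tight, rad: 0 at the start, 1.57 for a quarter turn. Takes about 0.9 N m (8 N at the middle of the spanner's handle). It does not spring back, and never falls: turning the nut back runs it loose instead.
- spanner_mid (a point): The spanner that fits: plain steel, 200 mm long, 0.3 to 0.5 kg, the larger of two on the bench, left or right. Point in the middle of the handle, half-way up (7 mm above the bench it lies on); x along the handle to the head, z up. Handle 17 to 21 mm wide, 11 mm thick (1.5 to 12.5 mm above the bench), from 75 mm behind this point to 50 mm ahead. It balances 45 mm ahead of it.
- spanner_jaw (a point): Middle of that spanner's jaws, 108 mm ahead of spanner_mid: where the nut's centre is when it is on. The jaws open straight to +x: 40 mm apart, flared to 49 mm at the tips, 14 mm thick, reaching 17 mm ahead of this point; their bottom is 24 mm behind it. The head is 73 mm wide.
- spanner: The same spanner; origin under spanner_mid on its underside, axes the same.
- small_mid (a point): The other spanner, same shape but 150 mm long with jaws 30 mm apart: too small for the nut; to be left alone. Middle of its handle, half-way up; x to its head.
- heel_mid (a point): A black rubber heel piece, 70 by 70 by 8 mm, lying on the bench between the robot and the station; its centre. To be left alone.
- hammer_mid (a point): A cobbler's hammer, 250 mm long and 26 mm high, lying on the right; middle of its length. To be left alone.
- tin_mid (a point): A red tin, 74 mm across and 80 mm high, with tools standing in it up to 140 mm, on the right; its centre. To be left alone.
- jar_mid (a point): A glue jar with a green lid, 84 mm across and 117 mm high, its brush handle reaching 210 mm, on the left; on its axis, 55 mm up. To be left alone.
- brush_mid (a point): A wooden shoe brush, 170 by 52 by 44 mm, on the left; its centre. To be left alone.

How it is judged:
By the outcome, as a careful person would: the job done as asked, in the order asked, and still so for the second after the job is handed in, with the robot touching nothing.
It also fails if it takes over 72 s, if anything falls off the work surface, if the arm or the gripper's body presses on something with over 40 N, if the wrist force passes 120 N, or if a joint passes its speed limit or range.

## Working session

There is one attempt and no reset: what is moved stays moved. The work goes in short steps, Python scripts to look and compute and a tool call to move; the robot and the scene stay as the last step left them, time stands still between calls to the robot, and variables do not carry over. Pictures are saved under pics/ and viewed, at most 10 in all, crops included, and the job is handed in when it is done.

Besides the shell and the picture viewer there is one more tool, called after ">>>" as a command line: name --argument value ..., lists and objects as JSON in quotes. apply_moves: Moves the arm, as the interface text tells. Shift numbers are shares of 0.2 m and turn numbers shares of 360 degrees, none past 1 either way. Its arguments: {"type":"object","properties":{"translation":{"type":"array","items":{"type":"array","items":{"type":"number"}}},"rotation":{"type":"array","items":{"type":"array","items":{"type":"number"}}},"hand":{"type":"array","items":{"type":"number"}}},"required":["translation","rotation","hand"]}

```bash
ls; mkdir -p pics; python3 - <<'E'
from plant import robot, viewer
import cv2,numpy as np
for n in ["scene","top"]:
    im=viewer.capture(n); cv2.imwrite(f"pics/{n}0.png",cv2.resize(im[:,:,::-1],(800,600),interpolation=cv2.INTER_CUBIC))
    m=viewer.camera_model(n); print(n,np.round(m["mtx"],1).tolist(),m["D"],np.round(m["pose"],3).tolist())
m=viewer.camera_model("wrist");print({k:np.round(v,4).tolist() for k,v in m.items()})
s=robot.get_state();print(s)
E
```

```text
pics
scene [[456.8, 0.0, 248.3], [0.0, 456.8, 197.2], [0.0, 0.0, 1.0]] [-0.1250347  0.         0.         0.         0.       ] [[0.569, -0.689, 0.449, 1.115], [0.822, 0.473, -0.317, -0.464], [0.006, 0.549, 0.836, 1.334], [0.0, 0.0, 0.0, 1.0]]
top [[449.8, 0.0, 256.6], [0.0, 449.8, 194.6], [0.0, 0.0, 1.0]] [-0.13863928  0.          0.          0.          0.        ] [[0.019, 0.996, -0.091, 0.339], [-1.0, 0.02, 0.007, 0.038], [0.009, 0.091, 0.996, 1.529], [0.0, 0.0, 0.0, 1.0]]
{'mtx': [[279.7628, 0.0, 257.4059], [0.0, 279.7628, 190.0259], [0.0, 0.0, 1.0]], 'D': [-0.0261, 0.0, 0.0, 0.0, 0.0], 'mount': [[-0.0004, 0.9634, 0.2679, 0.0668], [1.0, 0.0004, -0.0, -0.0003], [-0.0002, 0.2679, -0.9634, -0.1424], [0.0, 0.0, 0.0, 1.0]]}
{'clock': 0.1, 'q': array([ 1.25050529,  0.50823965, -0.2375238 ,  1.50101724,  0.12573431,
        1.14891737, -0.15477508]), 'qd': array([ 0.00031951, -0.00217318, -0.00021373, -0.0027906 , -0.00068899,
       -0.00173436, -0.00104672]), 'tau': array([-4.93915039e-03, -6.21831822e+01, -2.19518133e+00, -2.50203967e+01,
        1.23392232e-02,  7.83132913e-03,  1.31692042e-05]), 'tcp_pos': array([ 0.25788492, -0.56882533,  0.23053052]), 'tcp_rot': array([-7.69423527e-04,  9.77418449e-01,  2.11311483e-01, -2.00248957e-04]), 'contact_force': array([-0.46622731,  0.1436155 ,  0.41437258]), 'wrist_torque': array([0.00803288, 0.0060685 , 0.00105059]), 'grasp_force': 0.0, 'opening': 0.08562843660251229}
```

View pics/top0.png

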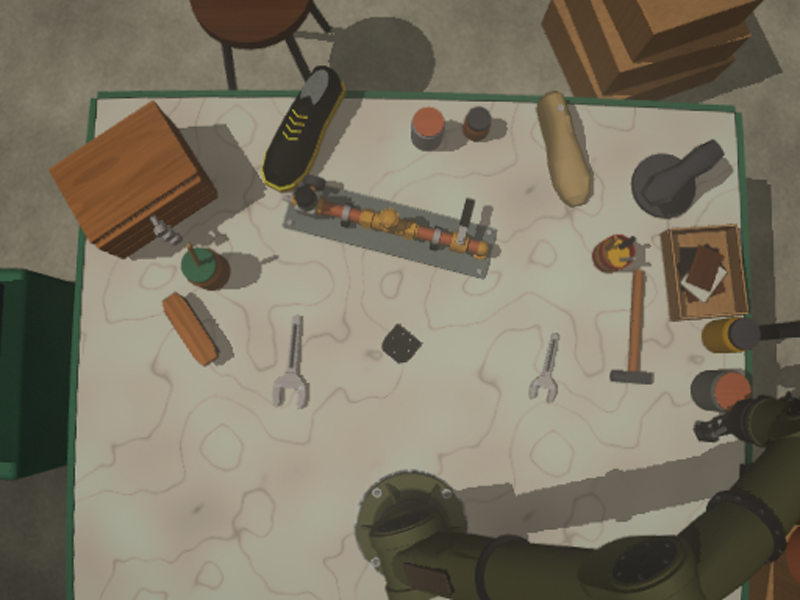

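View pics/scene0.png

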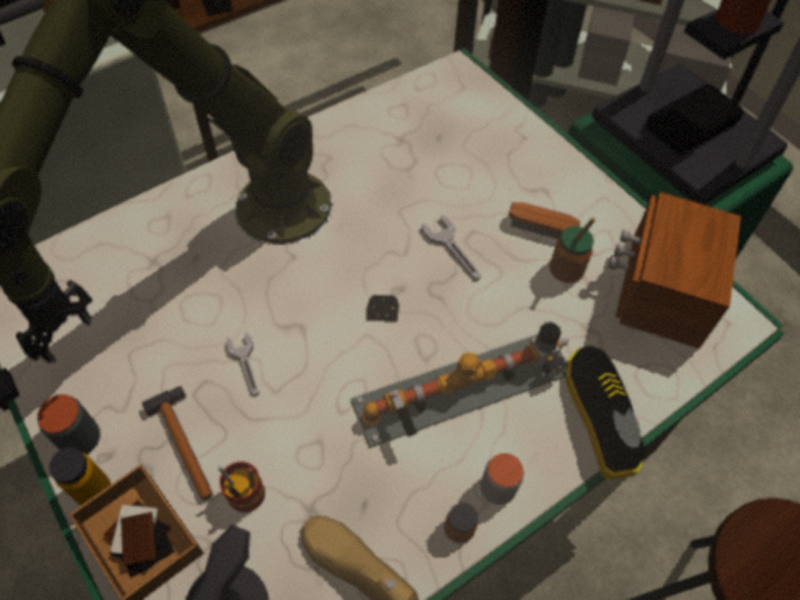

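The top picture shows the large spanner at left (tail 297,318; jaws 291,395, opening towards the robot), the nut near (388,218), the regulator knob at (307,190), the heel at (401,343), and the small spanner at (546,370). The scene picture has the nut at (470,362).

```bash
cat > h.py <<'E'
from plant import robot, viewer
import cv2,numpy as np
from scipy.spatial.transform import Rotation as R
def st():
    s=robot.get_state(); T=np.eye(4); T[:3,:3]=R.from_quat(s["tcp_rot"],scalar_first=True).as_matrix(); T[:3,3]=s["tcp_pos"]; return s,T
def cam(n,T=None):
    m=viewer.camera_model(n); return m["mtx"],m["D"],(m["pose"] if n!="wrist" else T@m["mount"])
def ray(n,uv,T=None):
    K,D,P=cam(n,T); p=cv2.undistortPoints(np.array([[uv]],float),np.array(K),np.array(D))[0,0]
    d=np.array(P)[:3,:3]@[p[0],-p[1],-1]; return np.array(P)[:3,3],d
def at(n,uv,z,T=None):
    o,d=ray(n,uv,T); return o+d*(z-o[2])/d[2]
def proj(n,X,T=None):
    K,D,P=cam(n,T); c=np.linalg.inv(P)@[*X,1]; return cv2.projectPoints(np.array([[c[0],-c[1],-c[2]]]),np.zeros(3),np.zeros(3),np.array(K),np.array(D))[0][0,0]
def rel(p,yaw_deg=None,Rm=None):
    """row numbers to reach TCP p (world) and tool orientation: tool down with tool x at yaw"""
    s,T=st(); Rt=T[:3,:3]
    t=Rt.T@(np.array(p)-T[:3,3])/0.2
    if Rm is None: Rm=down(yaw_deg)
    r=R.from_matrix(Rt.T@Rm).as_rotvec()/(2*np.pi)
    return np.round(t,4),np.round(r,4)
def down(y):
    c,s_=np.cos(np.radians(y)),np.sin(np.radians(y)); return np.array([[c,s_,0],[s_,-c,0],[0,0,-1]])
E
python3 - <<'E'
from h import *
k=1.5625
for nm,uv,z in [("tail",(297,317),.007),("head",(291,390),.007),("nut",(388,217),.115),("knob",(307,190),.126),("jar",(199,267),.117),("heel",(401,343),.008),("plateNW?",(285,227),.008),("plateSE",(486,278),.008),("plateNE",(497,232),.008)]:
    print(nm,np.round(at("top",np.array(uv)/k,z),3))
for nm,uv,z in [("nut",(470,357),.118),("tail",(476,276),.007),("head",(440,231),.007)]:
    print("scene",nm,np.round(at("scene",np.array(uv)/k,z),3))
s,T=st();print(np.round(T,3))
E
```

```text
tail [0.446 0.252 0.007]
head [0.288 0.261 0.007]
nut [0.647 0.057 0.115]
knob [0.698 0.224 0.126]
jar [0.537 0.442 0.117]
heel [0.394 0.025 0.008]
plateNW? [0.644 0.285 0.008]
plateSE [ 0.54  -0.158  0.008]
plateNE [ 0.642 -0.182  0.008]
scene nut [0.647 0.064 0.118]
scene tail [0.444 0.256 0.007]
scene head [0.291 0.268 0.007]
[[ 0.911  0.413 -0.001  0.258]
 [ 0.413 -0.911  0.001 -0.569]
 [-0.    -0.002 -1.     0.231]
 [ 0.     0.     0.     1.   ]]
```

>>> apply_moves --translation '[[0.2,-0.13,0],[0.45,-0.3,0],[0.7,-0.47,0],[0.95,-0.64,0],[1,-0.675,0]]' --rotation '[[0,0,0],[0,0,0],[0,0,0],[0,0,0],[0,0,0]]' --hand '[85,85,85,85,85]'

```text
clock: 0.72
tcp_pos: [0.3871, -0.3592, 0.2314]
tcp_rot: [-0.001, 0.977, 0.215, 0.001]
contact_force: [-0.0, 0.5, -0.5]
opening: 0.0847
grasp_force: 0.0
```

>>> apply_moves --translation '[[0.2,-0.13,0],[0.45,-0.3,0],[0.7,-0.47,0],[0.95,-0.64,0],[1,-0.675,0]]' --rotation '[[0,0,0],[0,0,0],[0,0,0],[0,0,0],[0,0,0]]' --hand '[85,85,85,85,85]'

```text
clock: 1.35
tcp_pos: [0.5127, -0.1542, 0.2311]
tcp_rot: [-0.001, 0.977, 0.214, 0.001]
contact_force: [-0.3, 0.2, 0.2]
opening: 0.0849
grasp_force: 0.0
```

>>> apply_moves --translation '[[0.2,-0.13,0],[0.45,-0.3,0],[0.7,-0.47,0],[0.95,-0.64,0],[1,-0.675,0]]' --rotation '[[0,0,0],[0,0,0],[0,0,0],[0,0,0],[0,0,0]]' --hand '[85,85,85,85,85]'

```text
clock: 1.98
tcp_pos: [0.6383, 0.0508, 0.2303]
tcp_rot: [-0.001, 0.977, 0.213, -0.0]
contact_force: [-0.8, 0.0, -0.2]
opening: 0.0852
grasp_force: 0.0
```

```bash
python3 - <<'E'
from h import *
s,T=st();print(s["clock"],np.round(s["q"],3),np.round(s["tcp_pos"],4)); print(rel([.647,.06,.225],90))
E
```

```text
1.975 [ 0.102  0.544 -0.372  1.456  0.203  1.18  -1.439] [0.6383 0.0508 0.2303]
(array([ 0.0588, -0.0234,  0.0268]), array([-0.0003, -0.0002, -0.1816]))
```

```bash
python3 - <<'E'
from h import *
s,T=st(); im=viewer.capture("wrist"); cv2.imwrite("pics/w1raw.png",im[:,:,::-1]); np.save("T1.npy",T)
u=proj("wrist",[.647,.06,.117],T); print(u)
c=im[60:300,110:430,::-1]; cv2.imwrite("pics/w1.png",cv2.resize(c,(800,600),interpolation=cv2.INTER_CUBIC))
E
```

```text
[252.88115615 173.40551744]
```

View pics/w1.png

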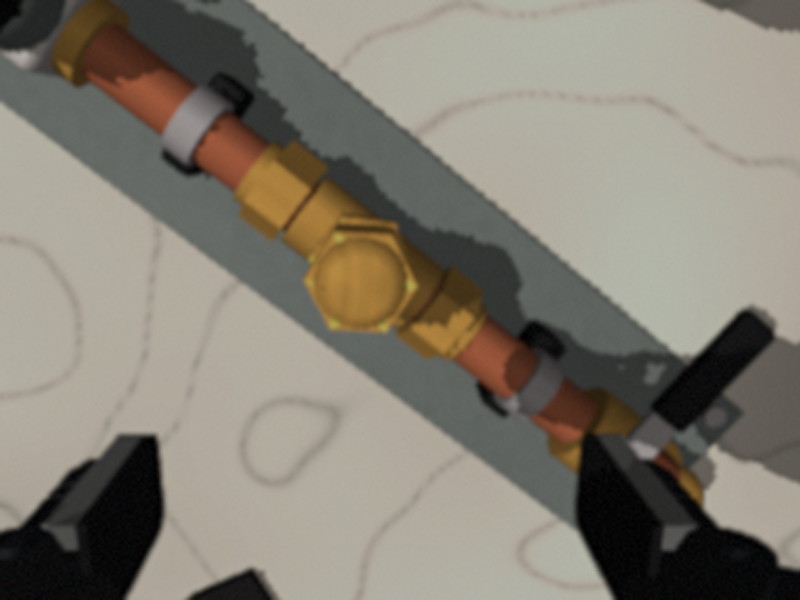

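The nut's hexagon corners in the crop are at (305,284), (338,230), (398,230), (417,286), (386,331), (331,326).

```bash
python3 - <<'E'
from h import *
T=np.load("T1.npy")
P=np.array([at("wrist",np.array([110,60])+np.array(u)/2.5,.111,T)[:2] for u in [(306,284),(338,232),(398,232),(416,286),(384,330),(332,325)]])
c=P.mean(0); d=P-c; print(c,np.round(np.hypot(*d.T)*1e3,1)); a=np.degrees(np.arctan2(d[:,1],d[:,0])); print(np.round(a,1),np.round(a%60,1))
# station y direction: pipe axis at z .045 from clamps / pipe points
A=at("wrist",np.array([110,60])+np.array((215,138))/2.5,.045,T);B=at("wrist",np.array([110,60])+np.array((525,378))/2.5,.045,T)
print(A,B,np.degrees(np.arctan2(*(A-B)[:2][::-1]))-90)
# image fit via brass colour omitted
E
```

```text
[0.64709787 0.0580305 ] [21.5 21.2 23.4 20.6 20.8 20.7]
[ 116.6   49.9  -10.4  -69.6 -131.6  169.9] [56.6 49.9 49.6 50.4 48.4 49.9]
[0.66697927 0.1413397  0.045     ] [ 0.62346439 -0.0408675   0.045     ] -13.431836443792491
```

>>> apply_moves --translation '[[0.05,-0.015,0.02],[0.055,-0.015,0.02],[0.055,-0.015,0.02],[0.055,-0.015,0.02],[0.055,-0.015,0.02]]' --rotation '[[0,0,-0.028],[0,0,-0.056],[0,0,-0.084],[0,0,-0.112],[0,0,-0.14]]' --hand '[85,85,85,85,85]'

```text
clock: 2.65
tcp_pos: [0.6457, 0.0508, 0.227]
tcp_rot: [0.001, 0.794, 0.608, -0.001]
contact_force: [0.3, 0.9, -0.2]
opening: 0.0851
grasp_force: 0.0
```

>>> apply_moves --translation '[[0,0,0],[0,0,0],[0,0,0],[0,0,0],[0,0,0]]' --rotation '[[0,0,-0.028],[0,0,-0.056],[0,0,-0.084],[0,0,-0.097],[0,0,-0.097]]' --hand '[85,85,85,85,85]'

```text
clock: 3.28
tcp_pos: [0.6458, 0.0513, 0.2268]
tcp_rot: [0.0, 0.577, 0.817, -0.001]
contact_force: [0.1, -0.3, 0.5]
opening: 0.0847
grasp_force: 0.0
```

```bash
python3 - <<'E'
from h import *
s,T=st(); im=viewer.capture("wrist"); np.save("T2.npy",T)
print(s["clock"],np.round(s["q"],3),np.round(s["tcp_pos"],4),np.degrees(np.arctan2(T[1,0],T[0,0])))
u=proj("wrist",[.647,.058,.111],T); print(u)
x,y=int(u[0])-50,int(u[1])-40; print(x,y)
cv2.imwrite("pics/w2.png",cv2.resize(im[y:y+80,x:x+100,::-1],(800,600)[0:2][::1] if 0 else (750,600),interpolation=cv2.INTER_CUBIC))
E
```

```text
3.275 [ 0.299  0.624 -0.754  1.436  0.436  1.254 -0.157] [0.6458 0.0513 0.2268] 109.48370692120275
[262.29487519 179.92771629]
212 139
```

View pics/w2.png

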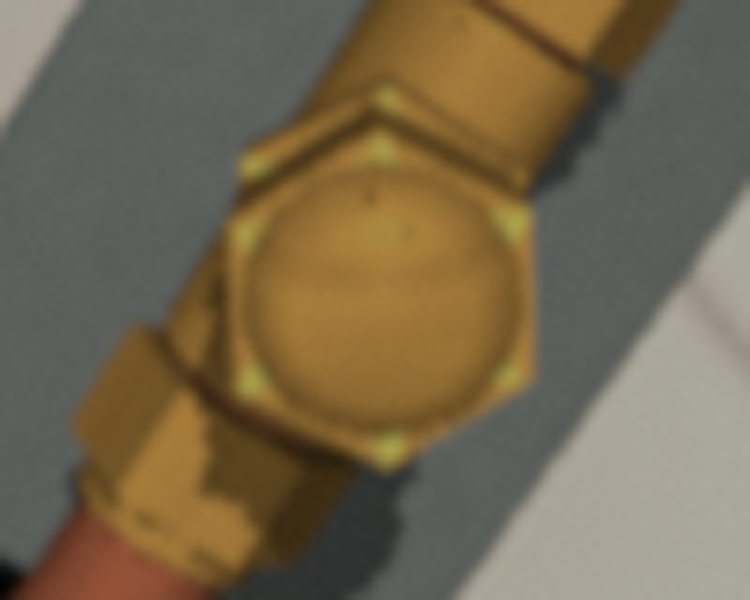

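The enlarged crop shows the nut's corners at (378,120), (533,210), (533,385), (387,472), (232,390), (230,212). Its side flats are vertical in the image, so they already lie squarely across the finger closing line.

```bash
python3 - <<'E'
from h import *
T=np.load("T2.npy")
P=np.array([at("wrist",np.array([212,139])+np.array(u)/7.5,.111,T)[:2] for u in [(378,120),(533,210),(533,385),(387,472),(232,390),(230,212)]])
c=P.mean(0); d=P-c; print(c,np.round(np.hypot(*d.T)*1e3,1)); a=np.degrees(np.arctan2(d[:,1],d[:,0])); print(np.round(a%60,1),(a%60).mean())
print(rel([*c,.100],110))
E
```

```text
[0.64729405 0.05903815] [22.8 22.1 22.3 22.8 22.5 22.2]
[51.1 51.1 49.6 51.3 51.1 48.8] 50.499893870992956
(array([0.032 , 0.0193, 0.6348]), array([-0.0002,  0.0002, -0.0016]))
```

>>> apply_moves --translation '[[0.032,0.019,0.2],[0.032,0.019,0.4],[0.032,0.019,0.6],[0.032,0.019,0.73],[0.032,0.019,0.73]]' --rotation '[[0,0,-0.0015],[0,0,-0.0015],[0,0,-0.0015],[0,0,-0.0015],[0,0,-0.0015]]' --hand '[85,85,80,60,50]'

```text
clock: 3.95
tcp_pos: [0.6461, 0.0604, 0.0793]
tcp_rot: [-0.001, 0.573, 0.82, -0.002]
contact_force: [0.4, -0.4, 0.4]
opening: 0.0501
grasp_force: 0.0
```

>>> apply_moves --translation '[[0,0,0],[0,0,0],[0,0,0],[0,0,0],[0,0,0]]' --rotation '[[0,0,0],[0,0,0],[0,0,0],[0,0,0],[0,0,0]]' --hand '[30,30,30,30,30]'

```text
clock: 4.58
tcp_pos: [0.6474, 0.0615, 0.0821]
tcp_rot: [0.0, 0.572, 0.82, -0.0]
contact_force: [-4.2, -3.0, 4.7]
opening: 0.0371
grasp_force: 60.6
```

```bash
python3 - <<'E'
from h import *
s,T=st()
print(s["clock"],np.round(s["q"],3),np.round(s["tcp_pos"],4),np.degrees(np.arctan2(T[1,0],T[0,0])),s["contact_force"],s["wrist_torque"],s["opening"],s["grasp_force"])
E
```

```text
4.575 [ 0.252  0.759 -0.685  1.607  0.554  0.978 -0.263] [0.6474 0.0615 0.0821] 110.22590016937015 [-4.23872665 -3.01347471  4.71909126] [-0.6279293   1.01137651 -0.03340313] 0.037073992657750916 60.57617255970854
```

>>> apply_moves --translation '[[0,0,0],[0,0,0],[0,0,0],[0,0,0],[0,0,0.001]]' --rotation '[[0,0,0.025],[0,0,0.05],[0,0,0.075],[0,0,0.1],[0,0,0.125]]' --hand '[30,30,30,30,30]'

```text
clock: 5.2
tcp_pos: [0.6489, 0.0613, 0.082]
tcp_rot: [0.001, 0.844, 0.537, 0.001]
contact_force: [-0.1, -4.1, 0.9]
opening: 0.0373
grasp_force: 60.5
```

```bash
cat > p.py <<'E'
from h import *
s,T=st()
print(s["clock"],np.round(s["q"],3),np.round(s["tcp_pos"],4),"yaw",np.degrees(np.arctan2(T[1,0],T[0,0])).round(2),np.round(s["contact_force"],1),np.round(s["wrist_torque"],2),s["opening"].round(4),s["grasp_force"].round(1))
E
python3 p.py
```

```text
Traceback (most recent call last):
  File "p.py", line 3, in <module>
    print(s["clock"],np.round(s["q"],3),np.round(s["tcp_pos"],4),"yaw",np.degrees(np.arctan2(T[1,0],T[0,0])).round(2),np.round(s["contact_force"],1),np.round(s["wrist_torque"],2),s["opening"].round(4),s["grasp_force"].round(1))
                                                                                                                                                                                   ^^^^^^^^^^^^^^^^^^
AttributeError: 'float' object has no attribute 'round'
```

>>> apply_moves --translation '[[0,0,0],[0,0,0],[0,0,0],[0,0,0],[0,0,0]]' --rotation '[[0,0,0.012],[0,0,0.025],[0,0,0.037],[0,0,0.037],[0,0,0.037]]' --hand '[30,30,30,30,30]'

```text
clock: 5.82
tcp_pos: [0.6492, 0.0611, 0.0819]
tcp_rot: [0.001, 0.899, 0.438, 0.001]
contact_force: [3.4, -4.7, 1.4]
opening: 0.0368
grasp_force: 60.2
```

```bash
sed -i 's/s\["opening"\].*/round(s["opening"],4),s["grasp_force"])/' p.py; python3 p.py
```

```text
5.825 [ 0.105  0.706 -0.41   1.608  0.339  0.895 -1.093] [0.6492 0.0611 0.0819] yaw 51.99 [ 3.4 -4.7  1.4] [-1.   -0.63 -0.05] 0.0368 60.22779615574109
```

>>> apply_moves --translation '[[0,0,0],[0,0,0],[0,0,0]]' --rotation '[[0,0,0.012],[0,0,0.025],[0,0,0.025]]' --hand '[30,30,30]'

```text
clock: 6.2
tcp_pos: [0.6495, 0.0609, 0.0819]
tcp_rot: [0.001, 0.931, 0.366, 0.002]
contact_force: [3.9, -5.3, 1.1]
opening: 0.037
grasp_force: 60.3
```

```bash
python3 p.py
```

```text
6.2 [ 0.081  0.7   -0.365  1.608  0.304  0.886 -1.221] [0.6495 0.0609 0.0819] yaw 42.92 [ 3.9 -5.3  1.1] [-1.19 -0.81 -0.04] 0.037 60.29054195776553
```

>>> apply_moves --translation '[[0,0,0.001],[0,0,0.001],[0,0,0.002],[0,0,0.002],[0,0,0.002]]' --rotation '[[0,0,0.025],[0,0,0.05],[0,0,0.075],[0,0,0.1],[0,0,0.115]]' --hand '[30,30,30,30,30]'

```text
clock: 6.82
tcp_pos: [0.65, 0.0596, 0.0817]
tcp_rot: [0.001, 1.0, 0.012, 0.003]
contact_force: [4.6, -8.6, 1.1]
opening: 0.0372
grasp_force: 60.9
```

>>> apply_moves --translation '[[0,0,0],[0,0,0],[0,0,0],[0,0,0]]' --rotation '[[0,0,0.012],[0,0,0.025],[0,0,0.03],[0,0,0.03]]' --hand '[30,30,30,30]'

```text
clock: 7.32
tcp_pos: [0.6499, 0.0592, 0.0816]
tcp_rot: [0.001, 0.997, -0.081, 0.003]
contact_force: [4.5, -9.2, 1.3]
opening: 0.0374
grasp_force: 60.5
```

```bash
python3 p.py
```

```text
7.325 [-0.067  0.681 -0.107  1.611  0.094  0.85  -1.946] [0.6499 0.0592 0.0816] yaw -9.28 [ 4.5 -9.2  1.3] [-1.85 -0.89  0.  ] 0.0374 60.50098511022952
```

Now in small steps, watching the moment about z.

>>> apply_moves --translation '[[0,0,0],[0,0,0]]' --rotation '[[0,0,0.0065],[0,0,0.0065]]' --hand '[30,30]'

```text
clock: 7.58
tcp_pos: [0.6499, 0.0591, 0.0816]
tcp_rot: [0.001, 0.995, -0.101, 0.003]
contact_force: [4.3, -9.4, 1.3]
opening: 0.0372
grasp_force: 60.5
```

```bash
python3 p.py
```

```text
7.575 [-0.074  0.681 -0.095  1.611  0.085  0.85  -1.978] [0.6499 0.0591 0.0816] yaw -11.64 [ 4.3 -9.4  1.3] [-1.92 -0.89 -0.06] 0.0372 60.479311550734565
```

>>> apply_moves --translation '[[0,0,0],[0,0,0]]' --rotation '[[0,0,0.005],[0,0,0.005]]' --hand '[30,30]'

```text
clock: 7.82
tcp_pos: [0.6499, 0.0591, 0.0816]
tcp_rot: [0.001, 0.993, -0.117, 0.003]
contact_force: [4.6, -8.6, 1.3]
opening: 0.0372
grasp_force: 60.5
```

```bash
python3 p.py
```

```text
7.825 [-0.079  0.681 -0.087  1.611  0.077  0.849 -2.003] [0.6499 0.0591 0.0816] yaw -13.43 [ 4.6 -8.6  1.3] [-1.86 -0.93 -0.01] 0.0372 60.53368556647911
```

>>> apply_moves --translation '[[0,0,0],[0,0,0]]' --rotation '[[0,0,0.005],[0,0,0.005]]' --hand '[30,30]'

```text
clock: 8.07
tcp_pos: [0.6499, 0.059, 0.0816]
tcp_rot: [0.001, 0.991, -0.132, 0.003]
contact_force: [4.4, -8.8, 0.3]
opening: 0.0374
grasp_force: 60.9
```

```bash
python3 p.py
```

```text
8.075 [-0.084  0.681 -0.078  1.611  0.07   0.848 -2.027] [0.6499 0.059  0.0816] yaw -15.21 [ 4.4 -8.8  0.3] [-2.02 -0.82  0.16] 0.0374 60.87905308345398
```

>>> apply_moves --translation '[[0,0,0],[0,0,0]]' --rotation '[[0,0,0.005],[0,0,0.005]]' --hand '[30,30]'

```text
clock: 8.32
tcp_pos: [0.6498, 0.059, 0.0816]
tcp_rot: [0.001, 0.989, -0.147, 0.003]
contact_force: [4.5, -9.2, 1.7]
opening: 0.0374
grasp_force: 62.4
```

```bash
python3 p.py
```

```text
8.325 [-0.09   0.681 -0.069  1.611  0.063  0.848 -2.051] [0.6498 0.059  0.0816] yaw -16.92 [ 4.5 -9.2  1.7] [-2.08 -0.81  0.81] 0.0374 62.447737231850624
```

The moment rose to 0.8 N m at the expected angle, so the nut is finger-tight. I'll open the fingers, rise and go to the spanner.

>>> apply_moves --translation '[[0,0,0],[0,0,0]]' --rotation '[[0,0,0.003],[0,0,0.003]]' --hand '[30,30]'

```text
clock: 8.57
tcp_pos: [0.6498, 0.0589, 0.0816]
tcp_rot: [0.001, 0.988, -0.156, 0.003]
contact_force: [4.7, -9.3, 0.9]
opening: 0.037
grasp_force: 62.6
```

>>> apply_moves --translation '[[0,0,0],[0,0,0],[0,0,0],[0,0,-0.3],[0,0,-0.6]]' --rotation '[[0,0,0],[0,0,0],[0,0,0],[0,0,0],[0,0,0]]' --hand '[60,85,85,85,85]'

```text
clock: 9.2
tcp_pos: [0.6469, 0.0626, 0.2015]
tcp_rot: [-0.0, 0.988, -0.157, -0.001]
contact_force: [1.9, 0.8, 0.2]
opening: 0.0849
grasp_force: 0.0
```

```bash
python3 - <<'E'
from h import *
exec(open('p.py').read())
T[2,3]-=0; im=viewer.capture("wrist"); np.save("T3.npy",T)
u=proj("wrist",[.6473,.059,.11],T);x,y=int(u[0])-50,int(u[1])-40; print(x,y)
cv2.imwrite("pics/w3.png",cv2.resize(im[y:y+80,x:x+100,::-1],(750,600),interpolation=cv2.INTER_CUBIC))
print(rel([.36,.26,.25],176))
E
```

```text
9.2 [-0.092  0.564 -0.071  1.472  0.041  1.109 -2.056] [0.6469 0.0626 0.2015] yaw -18.02 [1.9 0.8 0.2] [ 0.01 -0.02  0.  ] 0.0849 0.0
210 150
(array([-1.6849, -0.4873, -0.2089]), array([-0.0025,  0.001 ,  0.461 ]))
```

View pics/w3.png

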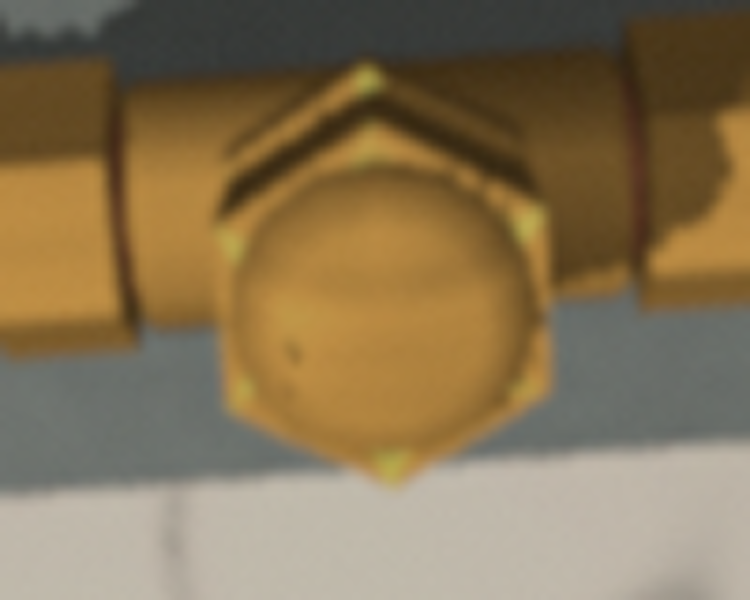

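The nut now has corners at (373,122), (547,212), (550,390), (397,487), (230,408), (218,228), and the pipe is nearly horizontal in the picture.

```bash
python3 - <<'E'
from h import *
T=np.load("T3.npy")
P=np.array([at("wrist",np.array([210,150])+np.array(u)/7.5,.1103,T)[:2] for u in [(373,122),(547,212),(550,390),(397,487),(230,408),(218,228)]])
c=P.mean(0); d=P-c; print(c,np.round(np.hypot(*d.T)*1e3,1)); a=np.degrees(np.arctan2(d[:,1],d[:,0])); print(np.round(a%60,1),(a%60).mean())
A,B=[at("wrist",np.array([210,150])+np.array(u)/7.5,.008,T) for u in [(0,492),(750,440)]]; print(np.degrees(np.arctan2(*(A-B)[:2][::-1]))-90)
E
```

```text
[0.64619815 0.05861445] [22.1 21.7 21.6 21.8 21.8 21.6]
[45.9 44.3 45.1 45.6 45.2 45. ] 45.206213883080984
-13.859222210484631
```

>>> apply_moves --translation '[[-0.2,-0.06,-0.1],[-0.4,-0.12,-0.1],[-0.6,-0.18,-0.1],[-0.8,-0.24,-0.1],[-0.85,-0.245,-0.1]]' --rotation '[[0,0,-0.028],[0,0,-0.056],[0,0,-0.084],[0,0,-0.112],[0,0,-0.14]]' --hand '[85,85,85,85,85]'

```text
clock: 9.88
tcp_pos: [0.4986, 0.1641, 0.221]
tcp_rot: [-0.001, 0.959, 0.283, 0.0]
contact_force: [0.2, -1.4, -0.7]
opening: 0.0849
grasp_force: 0.0
```

>>> apply_moves --translation '[[-0.1,-0.2,0],[-0.2,-0.4,0],[-0.25,-0.6,0],[-0.325,-0.79,0],[-0.325,-0.79,0]]' --rotation '[[0,0,-0.028],[0,0,-0.056],[0,0,-0.084],[0,0,-0.112],[0,0,-0.14]]' --hand '[85,85,85,85,85]'

```text
clock: 10.5
tcp_pos: [0.3588, 0.2626, 0.2211]
tcp_rot: [-0.0, 0.747, 0.665, 0.0]
contact_force: [0.7, -0.9, 0.2]
opening: 0.0849
grasp_force: 0.0
```

>>> apply_moves --translation '[[0,0,0],[0,0,0],[0,0,0],[0,0,0],[0,0,0]]' --rotation '[[0,0,-0.028],[0,0,-0.056],[0,0,-0.084],[0,0,-0.112],[0,0,-0.14]]' --hand '[85,85,85,85,85]'

```text
clock: 11.12
tcp_pos: [0.3614, 0.2605, 0.2207]
tcp_rot: [-0.0, 0.395, 0.919, 0.0]
contact_force: [-1.1, -0.5, 0.3]
opening: 0.085
grasp_force: 0.0
```

>>> apply_moves --translation '[[0,0,0],[0,0,0],[0,0,0],[0,0,0],[0,0,0]]' --rotation '[[0,0,-0.028],[0,0,-0.056],[0,0,-0.084],[0,0,-0.112],[0,0,-0.119]]' --hand '[85,85,85,85,85]'

```text
clock: 11.75
tcp_pos: [0.3615, 0.2603, 0.2206]
tcp_rot: [-0.0, 0.034, 0.999, 0.0]
contact_force: [1.0, 0.5, -0.3]
opening: 0.0847
grasp_force: 0.0
```

```bash
python3 - <<'E'
from h import *
exec(open('p.py').read())
im=viewer.capture("wrist"); np.save("T4.npy",T)
cv2.imwrite("pics/w4.png",cv2.resize(im[:,:,::-1],(800,600),interpolation=cv2.INTER_CUBIC))
print(rel([.34,.261,.25],176))
E
```

```text
11.75 [ 0.058  0.351 -0.993  1.956  0.346  1.015  0.408] [0.3615 0.2603 0.2206] yaw 176.05 [ 1.   0.5 -0.3] [-0.04  0.02 -0.02] 0.0847 0.0
(array([ 0.1077, -0.0037, -0.1469]), array([ 0.    , -0.    ,  0.0001]))
```

View pics/w4.png

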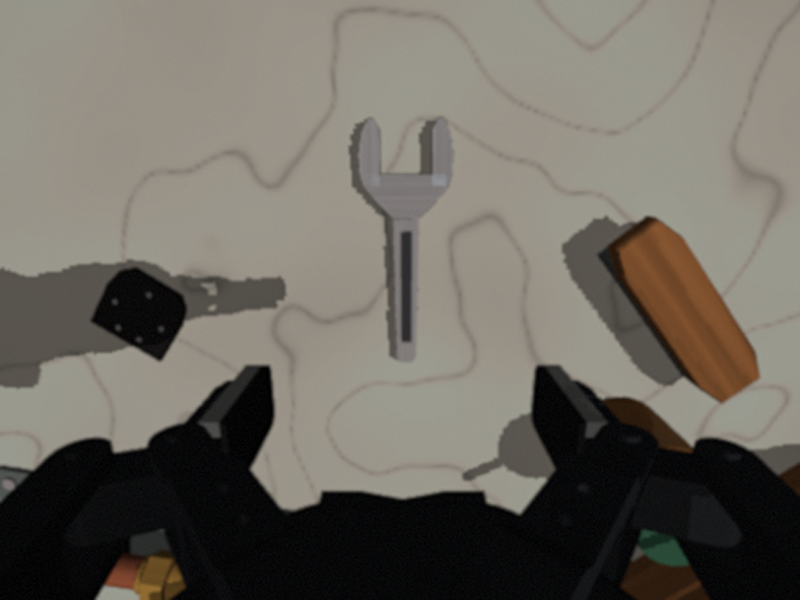

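The view shows the spanner's tail at (403,358), neck at (406,220), jaw inner edges at x 381 and 433, and jaw bottom at y 175. The heel and brush are well clear on either side.

```bash
python3 - <<'E'
from h import *
T=np.load("T4.npy");g=lambda u,z=.012:at("wrist",np.array(u)/1.5625,z,T)
for u in [(403,359),(405,220),(381,170),(433,170),(407,175),(369,117),(441,117)]: print(u,np.round(g(u),4))
t=g((403,359)); n=g((407,175)); d=(n-t)[:2]; L=np.hypot(*d); d/=L; print("len tail-jawbottom (159 expected)",L, np.degrees(np.arctan2(d[1],d[0])))
mid=t[:2]+d*.075; print(mid, n[:2]-d*.084); gr=(mid+n[:2]-d*.084)/2+d*.03; yaw=np.degrees(np.arctan2(d[1],d[0])); print(gr,rel([*gr,.05],yaw),rel([*gr,.003],yaw))
E
```

```text
(403, 359) [0.4456 0.2548 0.012 ]
(405, 220) [0.3267 0.2646 0.012 ]
(381, 170) [0.2872 0.2487 0.012 ]
(433, 170) [0.29   0.2888 0.012 ]
(407, 175) [0.2923 0.2685 0.012 ]
(369, 117) [0.2482 0.2428 0.012 ]
(441, 117) [0.252  0.2968 0.012 ]
len tail-jawbottom (159 expected) 0.1538831245837276 174.89841888776849
[0.37087922 0.26147959] [0.37597582 0.26102459]
[0.34354636 0.26391974] (array([0.0908, 0.0118, 0.8531]), array([ 0.    , -0.    ,  0.0032])) (array([0.0907, 0.0117, 1.0881]), array([ 0.    , -0.    ,  0.0032]))
```

>>> apply_moves --translation '[[0.09,0.012,0.2],[0.09,0.012,0.45],[0.09,0.012,0.7],[0.09,0.012,0.85],[0.09,0.012,0.85]]' --rotation '[[0,0,0.002],[0,0,0.002],[0,0,0.002],[0,0,0.002],[0,0,0.002]]' --hand '[70,60,50,45,45]'

```text
clock: 12.42
tcp_pos: [0.3427, 0.2633, 0.0494]
tcp_rot: [-0.002, 0.042, 0.999, -0.001]
contact_force: [-0.6, 1.0, 0.3]
opening: 0.0446
grasp_force: 0.0
```

>>> apply_moves --translation '[[0,0,0.1],[0,0,0.2],[0,0,0.235],[0,0,0.235],[0,0,0.235]]' --rotation '[[0,0,0],[0,0,0],[0,0,0],[0,0,0],[0,0,0]]' --hand '[45,45,45,35,10]'

```text
clock: 13.05
tcp_pos: [0.3444, 0.2642, 0.0047]
tcp_rot: [0.001, 0.042, 0.999, 0.0]
contact_force: [-3.4, -2.6, 27.1]
opening: 0.0183
grasp_force: 50.3
```

>>> apply_moves --translation '[[0,0,0],[0,0,0],[0,0,0],[0,0,0]]' --rotation '[[0,0,0],[0,0,0],[0,0,0],[0,0,0]]' --hand '[5,5,5,5]'

```text
clock: 13.55
tcp_pos: [0.3444, 0.2642, 0.0048]
tcp_rot: [0.001, 0.042, 0.999, 0.0]
contact_force: [-0.8, -0.1, 7.1]
opening: 0.0183
grasp_force: 58.4
```

```bash
python3 p.py
```

```text
13.55 [-0.295  0.641 -0.621  2.248  0.831  0.492 -0.095] [0.3444 0.2642 0.0048] yaw 175.24 [-0.8 -0.1  7.1] [-0.18  0.26  0.16] 0.0183 58.40436100959778
```

>>> apply_moves --translation '[[0,0,-0.1],[0,0,-0.3],[0,0,-0.55],[0,0,-0.75],[0,0,-0.75]]' --rotation '[[0,0,0],[0,0,0],[0,0,0],[0,0,0],[0,0,0]]' --hand '[5,5,5,5,5]'

```text
clock: 14.18
tcp_pos: [0.3448, 0.2646, 0.1562]
tcp_rot: [0.002, 0.042, 0.999, 0.001]
contact_force: [-0.2, 1.3, -5.6]
opening: 0.0179
grasp_force: 60.1
```

```bash
python3 - <<'E'
from h import *
exec(open('p.py').read())
im=viewer.capture("wrist"); np.save("T5.npy",T)
cv2.imwrite("pics/w5.png",cv2.resize(im[:,:,::-1],(800,600),interpolation=cv2.INTER_CUBIC))
m=T[:3,:3]
print([np.round(proj("wrist",T[:3,3]+m@[x,y,-.002],T)*1.5625,0) for x,y in [(.078,0),(.095,.0245),(.095,-.0245),(.054,0)]])
E
```

```text
14.175 [-0.035  0.416 -0.936  2.083  0.451  0.85   0.25 ] [0.3448 0.2646 0.1562] yaw 175.18 [-0.2  1.3 -5.6] [ 0.01 -0.09  0.01] 0.0179 60.14419198036194
[array([403., 144.]), array([486.,  84.]), array([320.,  84.]), array([403., 223.])]
```

View pics/w5.png

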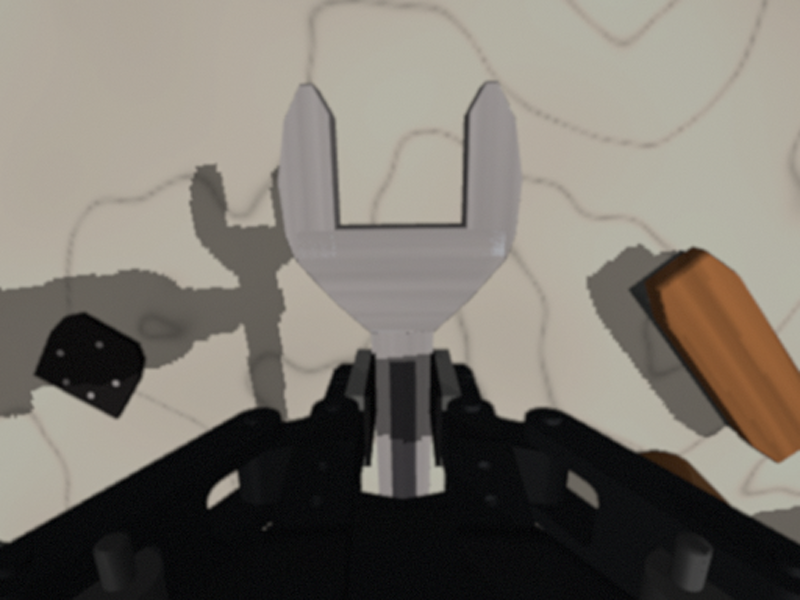

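The spanner is held straight and level, with its jaw centre about 77 mm ahead of the TCP and less than 1 mm off line.

>>> apply_moves --translation '[[-0.1,-0.08,-0.05],[-0.3,-0.25,-0.1],[-0.5,-0.42,-0.1],[-0.7,-0.58,-0.1],[-0.9,-0.75,-0.1]]' --rotation '[[0,0,0.015],[0,0,0.04],[0,0,0.065],[0,0,0.09],[0,0,0.12]]' --hand '[5,5,5,5,5]'

```text
clock: 14.85
tcp_pos: [0.5107, 0.0975, 0.1718]
tcp_rot: [-0.001, 0.409, 0.913, -0.001]
contact_force: [0.4, 0.9, -4.8]
opening: 0.0182
grasp_force: 60.2
```

```bash
python3 - <<'E'
from h import *
exec(open('p.py').read())
n=np.array([.6468,.0588]); D=down(105.2)[:2,:2]
for b in (.06,.0): print(n-D@[.077+b,-.0008])
print(rel([*(n-D@[.137,-.0008]),.15],105.2))
E
```

```text
14.85 [ 0.234  0.469 -0.692  1.856  0.362  0.95   0.108] [0.5107 0.0975 0.1718] yaw 131.77 [ 0.4  0.9 -4.8] [ 0.  -0.1  0. ] 0.0182 60.18130660057068
[ 0.68349193 -0.07319751]
[ 0.66776058 -0.01529652]
(array([-1.2122,  0.0758,  0.1069]), array([-0.0005, -0.0001,  0.0738]))
```

>>> apply_moves --translation '[[-0.25,0,0],[-0.5,0.03,0],[-0.75,0.05,0],[-0.95,0.07,0],[-1,0.075,0]]' --rotation '[[0,0,0.015],[0,0,0.035],[0,0,0.055],[0,0,0.073],[0,0,0.073]]' --hand '[5,5,5,5,5]'

```text
clock: 15.48
tcp_pos: [0.6562, -0.0424, 0.1702]
tcp_rot: [-0.001, 0.605, 0.796, -0.002]
contact_force: [-0.0, 0.4, -5.3]
opening: 0.0182
grasp_force: 60.2
```

```bash
python3 - <<'E'
from h import *
exec(open('p.py').read())
n=np.array([.6468,.0588]); D=down(105.2)[:2,:2]
print(rel([*(n-D@[.137,-.0008]),.095],105.2))
E
```

```text
15.475 [ 0.32   0.642 -0.521  1.486  0.341  1.109  0.002] [ 0.6562 -0.0424  0.1702] yaw 105.54 [-0.   0.4 -5.3] [-0.06  0.02  0.05] 0.0182 60.204834938049316
(array([-0.1848,  0.092 ,  0.3759]), array([-0.0007,  0.0002,  0.001 ]))
```

>>> apply_moves --translation '[[-0.12,0.06,0],[-0.185,0.092,0.05],[-0.185,0.092,0.2],[-0.185,0.092,0.375],[-0.185,0.092,0.375]]' --rotation '[[0,0,0.001],[0,0,0.001],[0,0,0.001],[0,0,0.001],[0,0,0.001]]' --hand '[5,5,5,5,5]'

```text
clock: 16.1
tcp_pos: [0.6804, -0.0691, 0.0942]
tcp_rot: [-0.004, 0.605, 0.796, -0.003]
contact_force: [-0.1, -0.0, -4.4]
opening: 0.0184
grasp_force: 60.2
```

```bash
python3 - <<'E'
from h import *
exec(open('p.py').read())
n=np.array([.6468,.0588]); D=down(105.2)[:2,:2]
print(rel([*(n-D@[.077,-.0008]),.095],105.2))
im=viewer.capture("wrist"); np.save("T6.npy",T)
cv2.imwrite("pics/w6.png",cv2.resize(im[0:240,96:416,::-1],(800,600),interpolation=cv2.INTER_CUBIC))
E
```

```text
16.1 [ 0.332  0.753 -0.491  1.486  0.39   1.009  0.013] [ 0.6804 -0.0691  0.0942] yaw 105.54 [-0.1 -0.  -4.4] [-0.11  0.05  0.03] 0.0184 60.18616318702698
(array([ 0.2763,  0.0112, -0.0032]), array([-0.0013, -0.0004,  0.001 ]))
```

View pics/w6.png

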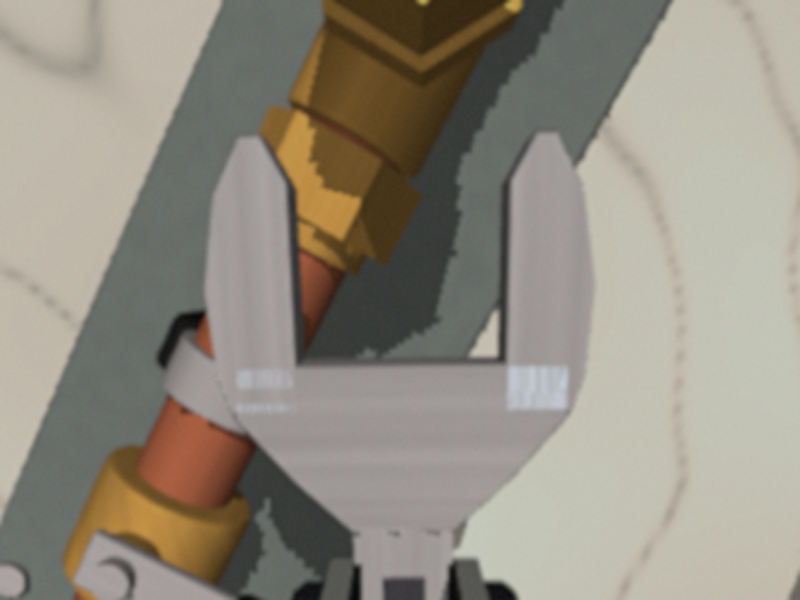

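The spanner jaws (inner edges x 297 and 507, centre about 401) point at the fixed hexagon under the nut, whose near corner is at (420,70). I'll check that against the projection before sliding on.

```bash
python3 - <<'E'
from h import *
T=np.load("T6.npy")
n=np.array([.6468,.0588]); f=lambda X:np.round((proj("wrist",X,T)-[96,0])*2.5)
d=down(105.2)[:2,0]; m=down(105.2)[:2,1]
for z in (.078,.06): print(z,f([*(n-d*.0231),z]),f([*(n-d*.0231+m*.002),z]))
# jaw frame: inner edge points at underside edges on top face z=TCP+.009
for u in [(292,190),(510,190),(292,355),(505,355)]:
    p=at("wrist",np.array(u)/2.5+[96,0],T[2,3]+.0092,T); q=T[:3,:3].T@(p-T[:3,3]); print(u,np.round(q*1e3,1))
E
```

```text
0.078 [418.  73.] [427.  73.]
0.06 [417.  96.] [426.  96.]
(292, 190) [ 83.6 -20.9  -8.8]
(510, 190) [83.5 18.  -9.1]
(292, 355) [ 54.3 -22.1  -8.9]
(505, 355) [54.3 18.2 -9.2]
```

>>> apply_moves --translation '[[0,0,0],[0,0,0]]' --rotation '[[0,0,0],[0,0,0]]' --hand '[5,5]'

```text
clock: 16.4
tcp_pos: [0.6846, -0.0693, 0.1003]
tcp_rot: [0.001, 0.606, 0.796, 0.001]
contact_force: [0.7, 0.6, -3.9]
opening: 0.0178
grasp_force: 60.2
```

```bash
cat > e.py <<'E'
from h import *
exec(open('p.py').read())
n=np.array([.6468,.0588]); D=down(105.2)[:2,:2]
print(rel([*(n-D@[.078,-.0012]),.095],105.2))
E
python3 e.py
```

```text
16.4 [ 0.332  0.747 -0.492  1.48   0.389  1.01   0.014] [ 0.6846 -0.0693  0.1003] yaw 105.46 [ 0.7  0.6 -3.9] [-0.08 -0.03 -0.01] 0.0178 60.200679302215576
(array([ 0.2779, -0.0073,  0.0262]), array([0.0004, 0.0001, 0.0007]))
```

>>> apply_moves --translation '[[0,-0.007,0.026],[0.04,-0.007,0.026],[0.08,-0.007,0.026],[0.12,-0.007,0.026],[0.12,-0.007,0.026]]' --rotation '[[0,0,0.0007],[0,0,0.0007],[0,0,0.0007],[0,0,0.0007],[0,0,0.0007]]' --hand '[5,5,5,5,5]'

```text
clock: 17.02
tcp_pos: [0.6759, -0.0451, 0.0937]
tcp_rot: [-0.0, 0.607, 0.795, 0.0]
contact_force: [-0.1, -0.2, -4.7]
opening: 0.0182
grasp_force: 60.2
```

```bash
python3 e.py
```

```text
17.025 [ 0.301  0.74  -0.489  1.516  0.39   0.983 -0.03 ] [ 0.6759 -0.0451  0.0937] yaw 105.31 [-0.1 -0.2 -4.7] [-0.09 -0.   -0.04] 0.0182 60.227211713790894
(array([ 0.1494,  0.0018, -0.0064]), array([ 0.    , -0.0001,  0.0003]))
```

>>> apply_moves --translation '[[0.04,0.002,-0.006],[0.08,0.002,-0.006],[0.12,0.002,-0.006],[0.15,0.002,-0.006],[0.15,0.002,-0.006]]' --rotation '[[0,0,0],[0,0,0],[0,0,0],[0,0,0],[0,0,0]]' --hand '[5,5,5,5,5]'

```text
clock: 17.65
tcp_pos: [0.6685, -0.0167, 0.0948]
tcp_rot: [-0.0, 0.607, 0.795, 0.0]
contact_force: [0.9, 0.4, -4.4]
opening: 0.0181
grasp_force: 60.2
```

```bash
python3 e.py
```

```text
17.65 [ 0.262  0.727 -0.488  1.542  0.387  0.969 -0.075] [ 0.6685 -0.0167  0.0948] yaw 105.27 [ 0.9  0.4 -4.4] [ 0.05 -0.15 -0.13] 0.0181 60.22687554359436
(array([ 0.0027,  0.0001, -0.0008]), array([ 0.0001, -0.0001,  0.0002]))
```

The jaws are on the nut with no contact force. Now the swing, along an arc of 78 mm about the nut axis.

>>> apply_moves --translation '[[0.003,-0.054,0],[0.013,-0.108,0],[0.031,-0.159,0],[0.056,-0.208,0],[0.087,-0.252,0]]' --rotation '[[0,0,0.0222],[0,0,0.0444],[0,0,0.0667],[0,0,0.0889],[0,0,0.1111]]' --hand '[5,5,5,5,5]'

```text
clock: 18.27
tcp_pos: [0.6165, -0.0151, 0.0951]
tcp_rot: [0.001, 0.843, 0.537, 0.001]
contact_force: [3.7, -1.3, -5.5]
opening: 0.0181
grasp_force: 61.4
```

```bash
cat > a.py <<'E'
from h import *
import sys
exec(open('p.py').read())
n=np.array([.6468,.0588])
q=T[:3,:3].T@(np.array([*n,T[2,3]])-T[:3,3]); print("nut in tool mm",np.round(q*1e3,1))
for y in map(float,sys.argv[1:]):
    D=down(y)[:2,:2]; t,r=rel([*(n-D@[.078,-.0012]),.095],y); print(y,t,r)
E
python3 a.py 55 45 35 25
```

```text
18.275 [ 0.166  0.631 -0.297  1.698  0.235  0.844 -0.67 ] [ 0.6165 -0.0151  0.0951] yaw 64.98 [ 3.7 -1.3 -5.5] [-0.33 -0.68  0.73] 0.0181 61.37924309576192
nut in tool mm [79.8 -3.8  0. ]
55.0 [ 0.0137 -0.0806  0.0005] [ 0.0005 -0.0001  0.0277]
45.0 [ 0.0303 -0.1465  0.0003] [ 0.0005 -0.0001  0.0555]
35.0 [ 5.810e-02 -2.086e-01  1.000e-04] [ 0.0005 -0.0002  0.0833]
25.0 [ 9.620e-02 -2.649e-01 -1.000e-04] [ 0.0005 -0.0002  0.1111]
```

>>> apply_moves --translation '[[0.003,-0.054,0],[0.013,-0.108,0],[0.031,-0.159,0],[0.056,-0.208,0],[0.087,-0.252,0]]' --rotation '[[0,0,0.0222],[0,0,0.0444],[0,0,0.0667],[0,0,0.0889],[0,0,0.1111]]' --hand '[5,5,5,5,5]'

```text
clock: 18.9
tcp_pos: [0.5763, 0.022, 0.0947]
tcp_rot: [0.001, 0.976, 0.217, -0.001]
contact_force: [-0.9, -1.6, -6.3]
opening: 0.018
grasp_force: 62.2
```

```bash
python3 a.py 15 10.5
```

```text
18.9 [-0.019  0.572 -0.096  1.806  0.077  0.768 -1.29 ] [0.5763 0.022  0.0947] yaw 25.03 [-0.9 -1.6 -6.3] [-0.4   0.14  0.9 ] 0.018 62.15157143189572
nut in tool mm [79.4 -3.5 -0.1]
15.0 [ 0.012  -0.0796 -0.0015] [0.0002 0.0002 0.0279]
10.5 [ 0.0181 -0.1096 -0.0016] [0.0002 0.0002 0.0404]
```

>>> apply_moves --translation '[[0.003,-0.054,0],[0.012,-0.101,0],[0.012,-0.101,0],[0.012,-0.101,0]]' --rotation '[[0,0,0.0222],[0,0,0.0417],[0,0,0.0417],[0,0,0.0417]]' --hand '[5,5,5,5]'

```text
clock: 19.4
tcp_pos: [0.5692, 0.042, 0.0943]
tcp_rot: [-0.0, 0.996, 0.091, -0.001]
contact_force: [-6.0, 0.1, -3.9]
opening: 0.018
grasp_force: 61.3
```

```bash
python3 a.py; python3 - <<'E'
from h import *
s,T=st(); im=viewer.capture("wrist"); np.save("T7.npy",T)
cv2.imwrite("pics/w7.png",cv2.resize(im[10:170,150:364,::-1],(800,598),interpolation=cv2.INTER_CUBIC))
E
```

```text
19.4 [-0.103  0.565 -0.021  1.822  0.016  0.758 -1.522] [0.5692 0.042  0.0943] yaw 10.39 [-6.   0.1 -3.9] [-0.05  1.26  0.59] 0.018 61.28930347971618
nut in tool mm [79.4 -2.5 -0.2]
```

View pics/w7.png

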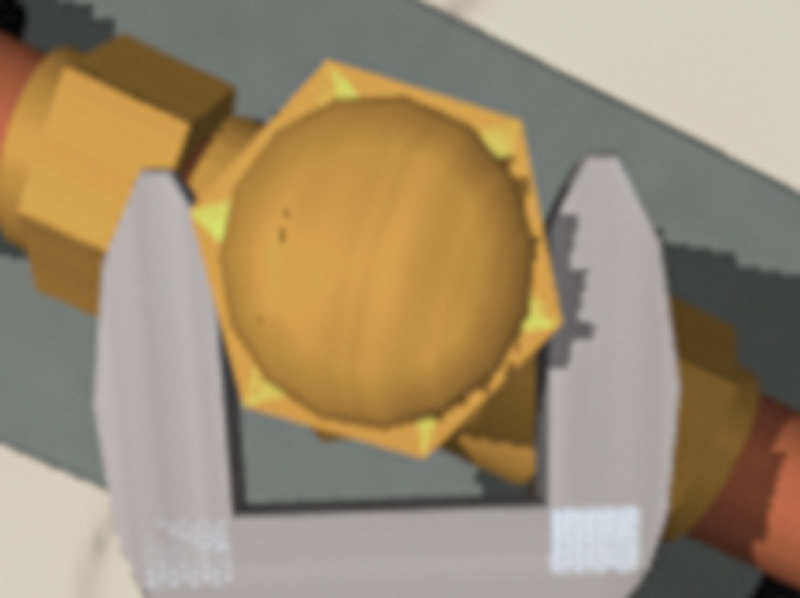

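Nut corners in this crop are (330,60), (524,122), (562,325), (428,458), (243,405) and (193,205), with the jaws bearing on both sides.

```bash
python3 - <<'E'
from h import *
T=np.load("T7.npy")
P=np.array([at("wrist",np.array([150,10])+np.array(u)/3.738,.1098,T)[:2] for u in [(330,60),(524,122),(562,325),(428,458),(243,405),(193,205)]])
c=P.mean(0); d=P-c; print(c,np.round(np.hypot(*d.T)*1e3,1)); a=np.degrees(np.arctan2(d[:,1],d[:,0])); print(np.round(a%60,1),np.round(a,1))
# jaw axis direction from inner edges in tool frame
for u in [(185,200),(235,510),(550,240),(545,500)]: 
    p=at("wrist",np.array([150,10])+np.array(u)/3.738,T[2,3]+.0092,T); print(np.round(T[:3,:3].T@(p-T[:3,3])*1e3,1))
E
```

```text
[0.6469822  0.05874549] [22.  22.  21.9 22.2 22.3 22. ]
[24.4 23.8 23.6 25.  23.7 22.9] [  24.4  -36.2  -96.4 -155.   143.7   82.9]
[ 87.6 -25.5  -9.4]
[ 51.2 -21.1  -9.3]
[83.2 17.7 -9.4]
[52.4 18.1 -9.4]
```

Pull is about 82° so far; another 8° is needed.

>>> apply_moves --translation '[[0.002,-0.028,0],[0.003,-0.057,0],[0.003,-0.057,0],[0.003,-0.057,0]]' --rotation '[[0,0,0.012],[0,0,0.0236],[0,0,0.0236],[0,0,0.0236]]' --hand '[5,5,5,5]'

```text
clock: 19.95
tcp_pos: [0.5675, 0.0534, 0.0942]
tcp_rot: [-0.0, 1.0, 0.016, -0.002]
contact_force: [-6.6, -0.1, -3.2]
opening: 0.0182
grasp_force: 61.8
```

```bash
python3 a.py; python3 - <<'E'
from h import *
s,T=st(); im=viewer.capture("wrist"); np.save("T8.npy",T)
cv2.imwrite("pics/w8.png",cv2.resize(im[10:170,150:364,::-1],(800,598),interpolation=cv2.INTER_CUBIC))
E
```

```text
19.95 [-0.151  0.565  0.022  1.823 -0.018  0.756 -1.656] [0.5675 0.0534 0.0942] yaw 1.89 [-6.6 -0.1 -3.2] [0.05 1.36 0.78] 0.0182 61.81186597212218
nut in tool mm [79.4 -2.8 -0.3]
```

View pics/w8.png

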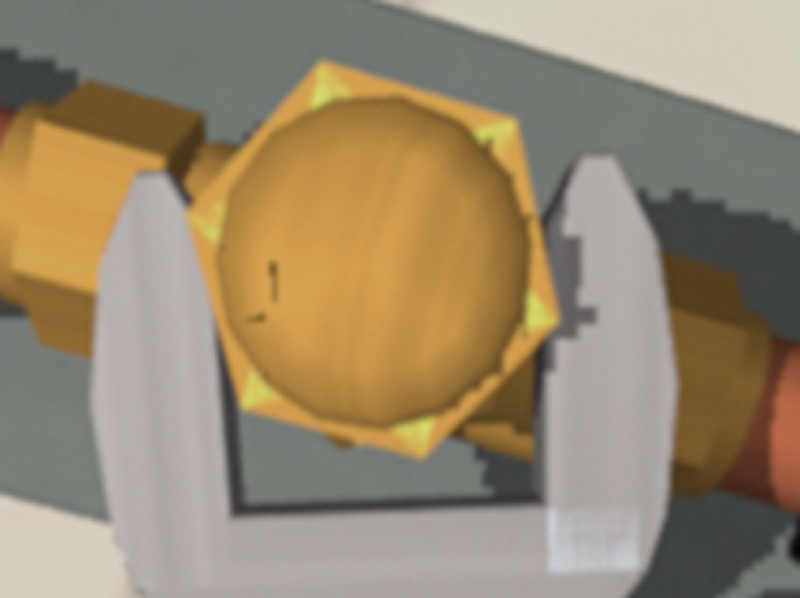

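Nut corners are now (320,60), (518,120), (558,322), (425,458), (240,408), (188,208).

```bash
python3 - <<'E'
from h import *
T=np.load("T8.npy")
P=np.array([at("wrist",np.array([150,10])+np.array(u)/3.738,.1098,T)[:2] for u in [(320,60),(518,120),(558,322),(425,458),(240,408),(188,208)]])
c=P.mean(0); d=P-c; print(c,np.round(np.hypot(*d.T)*1e3,1)); a=np.degrees(np.arctan2(d[:,1],d[:,0])); print(np.round(a%60,1),(a%60).mean())
E
```

```text
[0.64692752 0.05892079] [22.1 22.1 21.9 22.2 22.3 21.9]
[17.2 15.9 16.1 17.1 16.2 15.1] 16.25849347574276
```

The nut stands at 90° of pull. I'll ease the jaws back into their play and check that the moment drops.

>>> apply_moves --translation '[[0,0.014,0],[0,0.028,0],[0,0.028,0]]' --rotation '[[0,0,-0.006],[0,0,-0.0115],[0,0,-0.0115]]' --hand '[5,5,5]'

```text
clock: 20.38
tcp_pos: [0.568, 0.0488, 0.0943]
tcp_rot: [-0.001, 0.999, 0.052, -0.001]
contact_force: [-5.4, 2.7, -3.8]
opening: 0.0176
grasp_force: 60.6
```

```bash
python3 a.py
```

```text
20.375 [-1.270e-01  5.650e-01 -1.000e-03  1.824e+00 -3.000e-03  7.560e-01
 -1.591e+00] [0.568  0.0488 0.0943] yaw 6.01 [-5.4  2.7 -3.8] [0.65 1.22 0.28] 0.0176 60.57015001773834
nut in tool mm [79.4 -1.7 -0.2]
```

>>> apply_moves --translation '[[0.0,0.027,0],[0.003,0.05,0],[0.003,0.05,0]]' --rotation '[[0,0,-0.011],[0,0,-0.02],[0,0,-0.02]]' --hand '[5,5,5]'

```text
clock: 20.75
tcp_pos: [0.5699, 0.0386, 0.0944]
tcp_rot: [-0.001, 0.993, 0.115, -0.001]
contact_force: [-5.2, 2.4, -2.9]
opening: 0.0177
grasp_force: 60.6
```

```bash
python3 a.py
```

```text
20.75 [-0.084  0.565 -0.038  1.821  0.027  0.758 -1.476] [0.5699 0.0386 0.0944] yaw 13.22 [-5.2  2.4 -2.9] [0.52 1.07 0.36] 0.0177 60.62705183867365
nut in tool mm [79.5 -2.1 -0.1]
```

>>> apply_moves --translation '[[-0.01,-0.005,0],[-0.025,-0.005,0],[-0.025,-0.005,0]]' --rotation '[[0,0,-0.002],[0,0,-0.003],[0,0,-0.003]]' --hand '[5,5,5]'

```text
clock: 21.12
tcp_pos: [0.5657, 0.0371, 0.0948]
tcp_rot: [0.0, 0.992, 0.123, 0.0]
contact_force: [-1.0, -0.3, -5.2]
opening: 0.0175
grasp_force: 60.2
```

```bash
python3 a.py; python3 - <<'E'
from h import *
s,T=st(); im=viewer.capture("wrist"); np.save("T9.npy",T); cv2.imwrite("pics/w9.png",im[:,:,::-1])
for i in (7,8): pass
# brass dome/hex mask fit: minimal check of the nut outline angle
c=proj("wrist",[.6469,.0588,.11],T); print(c)
E
```

```text
21.125 [-0.083  0.559 -0.04   1.834  0.032  0.75  -1.465] [0.5657 0.0371 0.0948] yaw 14.09 [-1.  -0.3 -5.2] [-0.05  0.1  -0.09] 0.0175 60.21092355251312
nut in tool mm [83.9 -1.3  0. ]
[254.50009714  70.24256913]
```

The jaws are free (forces near zero), so I'll withdraw straight back.

>>> apply_moves --translation '[[-0.05,0,0],[-0.12,0,0],[-0.2,0,0],[-0.3,0,0],[-0.35,0,0]]' --rotation '[[0,0,0],[0,0,0],[0,0,0],[0,0,0],[0,0,0]]' --hand '[5,5,5,5,5]'

```text
clock: 21.8
tcp_pos: [0.4957, 0.0202, 0.0947]
tcp_rot: [0.0, 0.992, 0.123, -0.001]
contact_force: [-0.5, 0.2, -5.8]
opening: 0.0181
grasp_force: 60.2
```

>>> apply_moves --translation '[[0,0,-0.1],[0,0,-0.25],[0,0,-0.3],[0,0,-0.3]]' --rotation '[[0,0,0],[0,0,0],[0,0,0],[0,0,0]]' --hand '[5,5,5,5]'

```text
clock: 22.3
tcp_pos: [0.498, 0.0207, 0.1549]
tcp_rot: [0.0, 0.992, 0.123, 0.001]
contact_force: [-0.1, 0.6, -5.0]
opening: 0.0177
grasp_force: 60.2
```

```bash
python3 a.py; python3 - <<'E'
from h import *
for y in (175,130,100): print(y, rel([.40,.255,.154],y))
s,T=st(); im=viewer.capture("wrist"); np.save("T10.npy",T); cv2.imwrite("pics/w10.png",im[:,:,::-1]); print(proj("wrist",[.6469,.0588,.11],T))
E
```

```text
22.3 [-0.058  0.392 -0.046  1.94   0.024  0.808 -1.441] [0.498  0.0207 0.1549] yaw 14.12 [-0.1  0.6 -5. ] [-0.07  0.07  0.  ] 0.0177 60.16682982444763
nut in tool mm [153.6  -0.6   0.2]
175 (array([-0.1893, -1.2555,  0.0041]), array([ 3.000e-04, -0.000e+00, -4.469e-01]))
130 (array([-0.1893, -1.2555,  0.0041]), array([ 2.000e-04, -1.000e-04, -3.219e-01]))
100 (array([-0.1893, -1.2555,  0.0041]), array([ 2.000e-04, -1.000e-04, -2.386e-01]))
[256.37038343 -43.7312228 ]
```

>>> apply_moves --translation '[[-0.05,-0.2,0],[-0.1,-0.4,0],[-0.15,-0.6,0],[-0.21,-0.77,0],[-0.21,-0.77,0]]' --rotation '[[0,0,0],[0,0,0],[0,0,0],[0,0,0],[0,0,0]]' --hand '[5,5,5,5,5]'

```text
clock: 22.98
tcp_pos: [0.4172, 0.1622, 0.1536]
tcp_rot: [-0.0, 0.992, 0.126, -0.001]
contact_force: [0.1, -0.1, -5.4]
opening: 0.0179
grasp_force: 60.3
```

>>> apply_moves --translation '[[0,0,0.2],[0,0,0.4],[0,0,0.55],[0,0,0.65],[0,0,0.65]]' --rotation '[[0,0,0],[0,0,0],[0,0,0],[0,0,0],[0,0,0]]' --hand '[5,5,5,5,5]'

```text
clock: 23.6
tcp_pos: [0.4186, 0.1587, 0.0229]
tcp_rot: [0.001, 0.992, 0.123, -0.002]
contact_force: [-1.0, 0.1, -4.5]
opening: 0.0182
grasp_force: 60.3
```

```bash
python3 p.py; python3 - <<'E'
from h import *
# yellow corner highlights -> nut angle, in pictures kept
im=None
for n in (9,):
    im=cv2.imread(f"pics/w{n}.png"); T=np.load(f"T{n}.npy"); c=proj("wrist",[.6469,.0588,.11],T).astype(int)
    h=cv2.cvtColor(im,cv2.COLOR_BGR2HSV); m=((h[...,0]>24)&(h[...,0]<36)&(h[...,1]>100)&(h[...,2]>120)).astype(np.uint8)
    k,l,s,ce=cv2.connectedComponentsWithStats(m)
    for i in range(1,k):
        p=at("wrist",ce[i],.1095,T)[:2]-[.6469,.0588]
        if s[i,4]>=3 and np.hypot(*p)<.03: print(n,s[i,4],np.round(np.hypot(*p)*1e3,1),np.round(np.degrees(np.arctan2(p[1],p[0]))%60,1))
E
```

```text
23.6 [-0.381  0.553 -0.052  2.199  0.072  0.396 -1.817] [0.4186 0.1587 0.0229] yaw 14.09 [-1.   0.1 -4.5] [-0.    0.09  0.02] 0.0182 60.28449296951294
9 4 19.1 23.8
9 35 18.6 25.3
9 58 18.6 25.8
9 18 19.2 21.0
```

```bash
python3 - <<'E'
from h import *
for n in (7,8,9):
    im=cv2.imread(f"pics/w{n}.png"); T=np.load(f"T{n}.npy")
    if n==9: im=cv2.resize(im[10:170,150:364],(800,598),interpolation=cv2.INTER_CUBIC)
    h=cv2.cvtColor(im,cv2.COLOR_BGR2HSV); m=((h[...,0]>24)&(h[...,0]<36)&(h[...,1]>100)&(h[...,2]>120)).astype(np.uint8)
    k,l,s,ce=cv2.connectedComponentsWithStats(m)
    for i in range(1,k):
        p=at("wrist",np.array([150,10])+ce[i]/3.738,.1095,T)[:2]-[.6469,.0588]
        if s[i,4]>=100 and np.hypot(*p)<.03: print(n,s[i,4],np.round(np.hypot(*p)*1e3,1),np.round(np.degrees(np.arctan2(p[1],p[0]))%60,1))
E
```

```text
7 370 19.1 22.4
7 332 18.3 25.0
7 861 19.5 24.8
7 466 18.7 23.2
7 212 19.4 25.8
7 196 18.6 27.1
8 699 19.1 18.9
8 577 19.3 19.3
8 134 19.1 20.3
8 632 18.6 16.9
8 561 19.9 15.1
8 608 18.5 15.8
9 454 18.6 24.9
9 793 18.8 25.6
9 254 19.2 21.7
```

The pictures show the nut came back about 7° while I freed the jaws, because loosening takes little force. I still hold the spanner, so I'll re-seat it, snug the nut again, and this time lift the jaws straight up off it.

>>> apply_moves --translation '[[0,0,-0.2],[0,0,-0.4],[0,0,-0.6],[0,0,-0.64],[0,0,-0.64]]' --rotation '[[0,0,0],[0,0,0],[0,0,0],[0,0,0],[0,0,0]]' --hand '[5,5,5,5,5]'

```text
clock: 24.22
tcp_pos: [0.4196, 0.1595, 0.1528]
tcp_rot: [-0.0, 0.992, 0.123, 0.0]
contact_force: [-0.7, 0.5, -5.8]
opening: 0.0181
grasp_force: 60.3
```

```bash
cat > b.py <<'E'
from h import *
import sys
exec(open('p.py').read())
n=np.array([.6469,.0588]); b,z,y=map(float,sys.argv[1:4])
q=T[:3,:3].T@(np.array([*n,T[2,3]])-T[:3,3]); print("nut in tool mm",np.round(q*1e3,1))
D=down(y)[:2,:2]; print(rel([*(n-D@[.076+b,-.0015]),z],y))
E
python3 b.py .06 .15 22.5
python3 - <<'E'
from h import *
# jaw in tool frame from w10 (free, lifted): light-grey steel vs rest, print row profile of edges
im=cv2.imread("pics/w10.png"); cv2.imwrite("pics/w10c.png",im[60:170,150:364])
g=cv2.cvtColor(im,cv2.COLOR_BGR2HSV); s=((g[...,1]<35)&(g[...,2]>100)).astype(np.uint8)
for r in range(50,165,8):
    x=np.flatnonzero(s[r,170:345])+170; 
    if len(x): k=np.split(x,np.flatnonzero(np.diff(x)>1)+1); print(r,[(int(a[0]),int(a[-1])) for a in k if len(a)>4])
E
```

```text
24.225 [-0.357  0.329 -0.081  2.059  0.038  0.754 -1.786] [0.4196 0.1595 0.1528] yaw 14.1 [-0.7  0.5 -5.8] [ 0.    0.08 -0.  ] 0.0181 60.25663733482361
nut in tool mm [195.9 153.1   0.2]
(array([0.3081, 0.872 , 0.0144]), array([ 0.    , -0.0001, -0.0233]))
50 [(170, 186), (188, 283)]
58 [(170, 201), (206, 296), (307, 321)]
66 [(170, 206), (209, 215), (218, 299), (303, 325)]
74 [(170, 210), (213, 229), (233, 295), (300, 339)]
82 [(170, 210), (215, 244), (248, 295), (300, 335)]
90 [(170, 211), (215, 258), (262, 295), (299, 332)]
98 [(170, 211), (215, 272), (277, 294), (299, 341)]
106 [(170, 212), (216, 287), (299, 334), (336, 344)]
114 [(170, 212), (216, 296), (299, 334), (338, 344)]
122 [(170, 212), (216, 296), (299, 333), (337, 344)]
130 [(170, 213), (217, 296), (298, 332), (337, 344)]
138 [(170, 213), (217, 295), (298, 332), (336, 344)]
146 [(170, 214), (245, 344)]
154 [(170, 344)]
162 [(170, 344)]
```

```bash
python3 - <<'E'
from h import *
T=np.load("T10.npy")
for u in [(211.5,90),(299,90),(213.5,138),(298,138),(256,142),(256,145)]:
    p=at("wrist",u,T[2,3]+.0092,T); print(u,np.round(T[:3,:3].T@(p-T[:3,3])*1e3,1))
E
```

```text
(211.5, 90) [ 76.5 -20.8  -9.1]
(299, 90) [76.5 18.7 -9.1]
(213.5, 138) [ 55.1 -20.7  -9.1]
(298, 138) [55.1 19.  -9.1]
(256, 142) [53.2 -0.7 -9.1]
(256, 145) [51.8 -0.7 -9.1]
```

>>> apply_moves --translation '[[0.06,0.2,0],[0.14,0.4,0],[0.22,0.6,0],[0.29,0.8,0],[0.308,0.872,0.01]]' --rotation '[[0,0,-0.005],[0,0,-0.01],[0,0,-0.015],[0,0,-0.02],[0,0,-0.0233]]' --hand '[5,5,5,5,5]'

```text
clock: 24.85
tcp_pos: [0.5222, 0.0024, 0.1485]
tcp_rot: [0.0, 0.981, 0.194, -0.001]
contact_force: [0.2, 0.8, -4.7]
opening: 0.0181
grasp_force: 60.3
```

>>> apply_moves --translation '[[0,0,0.05],[0,0,0.15],[0,0,0.275],[0,0,0.275],[0,0,0.275]]' --rotation '[[0,0,0],[0,0,0],[0,0,0],[0,0,0],[0,0,0]]' --hand '[5,5,5,5,5]'

```text
clock: 25.48
tcp_pos: [0.5215, 0.0065, 0.0956]
tcp_rot: [-0.0, 0.981, 0.196, -0.0]
contact_force: [-0.3, 0.5, -5.5]
opening: 0.018
grasp_force: 60.4
```

```bash
python3 b.py 0 .095 22.5; python3 - <<'E'
from h import *
s,T=st(); im=viewer.capture("wrist"); np.save("T11.npy",T); cv2.imwrite("pics/w11.png",im[:,:,::-1])
im=cv2.resize(im,None,fx=4,fy=4,interpolation=cv2.INTER_CUBIC)
h=cv2.cvtColor(im,cv2.COLOR_RGB2HSV); m=((h[...,0]>24)&(h[...,0]<36)&(h[...,1]>100)&(h[...,2]>120)).astype(np.uint8)
k,l,s,ce=cv2.connectedComponentsWithStats(m)
for i in range(1,k):
    p=at("wrist",ce[i]/4,.1095,T)[:2]-[.6469,.0588]
    if s[i,4]>=60 and np.hypot(*p)<.03: print(s[i,4],np.round(np.hypot(*p)*1e3,1),np.round(np.degrees(np.arctan2(p[1],p[0]))%60,1))
E
```

```text
25.475 [-0.005  0.504 -0.079  1.95   0.06   0.691 -1.298] [0.5215 0.0065 0.0956] yaw 22.56 [-0.3  0.5 -5.5] [0.   0.05 0.05] 0.018 60.3646194934845
nut in tool mm [ 1.358e+02 -2.000e-01 -1.000e-01]
(array([0.2992, 0.0062, 0.0028]), array([-0.0001,  0.0001,  0.0002]))
543 28.1 3.5
```

>>> apply_moves --translation '[[0.02,0.004,0.002],[0.06,0.004,0.002],[0.1,0.004,0.002],[0.14,0.004,0.002],[0.18,0.004,0.002]]' --rotation '[[0,0,0],[0,0,0],[0,0,0],[0,0,0],[0,0,0]]' --hand '[5,5,5,5,5]'

```text
clock: 26.15
tcp_pos: [0.556, 0.019, 0.0952]
tcp_rot: [-0.0, 0.981, 0.195, -0.0]
contact_force: [0.1, 0.8, -4.6]
opening: 0.0182
grasp_force: 60.4
```

```bash
python3 b.py 0 .095 22.5
```

```text
26.15 [-0.027  0.546 -0.077  1.861  0.059  0.737 -1.315] [0.556  0.019  0.0952] yaw 22.51 [ 0.1  0.8 -4.6] [-0.02  0.04 -0.02] 0.0182 60.35207390785217
nut in tool mm [99.2 -1.9 -0. ]
(array([ 0.1161, -0.0023,  0.0011]), array([-0.,  0.,  0.]))
```

>>> apply_moves --translation '[[0.04,0,0],[0.08,0,0],[0.117,0,0],[0.117,0,0],[0.117,0,0]]' --rotation '[[0,0,0],[0,0,0],[0,0,0],[0,0,0],[0,0,0]]' --hand '[5,5,5,5,5]'

```text
clock: 26.78
tcp_pos: [0.5768, 0.0278, 0.0952]
tcp_rot: [-0.0, 0.981, 0.195, -0.0]
contact_force: [-1.1, 1.6, -5.0]
opening: 0.0179
grasp_force: 60.4
```

```bash
python3 b.py 0 .095 22.5; cat > k.py <<'E'
from h import *
s,T=st(); im=viewer.capture("wrist"); cv2.imwrite("pics/k%.2f.png"%s["clock"],im[:,:,::-1])
im=cv2.resize(im[10:170,150:364],(800,598),interpolation=cv2.INTER_CUBIC)
h=cv2.cvtColor(im,cv2.COLOR_RGB2HSV); m=((h[...,0]>24)&(h[...,0]<36)&(h[...,1]>100)&(h[...,2]>120)).astype(np.uint8)
k,l,S,ce=cv2.connectedComponentsWithStats(m)
for i in range(1,k):
    p=at("wrist",np.array([150,10])+ce[i]/3.738,.1095,T)[:2]-[.6469,.0588]
    if S[i,4]>=100 and np.hypot(*p)<.024: print(S[i,4],np.round(np.hypot(*p)*1e3,1),np.round(np.degrees(np.arctan2(p[1],p[0]))%60,1))
E
python3 k.py
```

```text
26.775 [-0.041  0.572 -0.076  1.805  0.059  0.768 -1.326] [0.5768 0.0278 0.0952] yaw 22.51 [-1.1  1.6 -5. ] [0.12 0.05 0.09] 0.0179 60.3671658039093
nut in tool mm [76.6 -1.8 -0. ]
(array([ 0.0031, -0.0017,  0.0011]), array([-0.,  0.,  0.]))
210 19.4 27.8
105 18.9 21.3
823 19.2 25.4
682 19.3 24.1
723 19.4 24.1
536 18.4 23.8
```

>>> apply_moves --translation '[[0.001,-0.027,0],[0.003,-0.053,0],[0.003,-0.053,0]]' --rotation '[[0,0,0.011],[0,0,0.0222],[0,0,0.0222]]' --hand '[5,5,5]'

```text
clock: 27.2
tcp_pos: [0.5725, 0.0381, 0.0951]
tcp_rot: [-0.0, 0.992, 0.127, -0.001]
contact_force: [-2.2, 0.4, -5.2]
opening: 0.0179
grasp_force: 60.5
```

```bash
python3 p.py
```

```text
27.2 [-0.086  0.567 -0.035  1.814  0.027  0.763 -1.452] [0.5725 0.0381 0.0951] yaw 14.59 [-2.2  0.4 -5.2] [0.31 0.55 0.21] 0.0179 60.497758984565735
```

>>> apply_moves --translation '[[0.001,-0.02,0],[0.001,-0.02,0]]' --rotation '[[0,0,0.0083],[0,0,0.0083]]' --hand '[5,5]'

```text
clock: 27.45
tcp_pos: [0.5719, 0.0418, 0.0951]
tcp_rot: [-0.0, 0.995, 0.102, -0.001]
contact_force: [-2.6, 1.5, -4.5]
opening: 0.0181
grasp_force: 60.6
```

```bash
python3 p.py; python3 k.py
```

```text
27.45 [-0.103  0.567 -0.02   1.815  0.015  0.761 -1.498] [0.5719 0.0418 0.0951] yaw 11.66 [-2.6  1.5 -4.5] [0.44 0.73 0.29] 0.0181 60.573545694351196
682 19.6 21.6
696 19.0 20.9
204 18.8 23.2
642 18.8 20.1
489 19.6 20.7
```

>>> apply_moves --translation '[[0.001,-0.02,0],[0.001,-0.02,0]]' --rotation '[[0,0,0.0083],[0,0,0.0083]]' --hand '[5,5]'

```text
clock: 27.75
tcp_pos: [0.5717, 0.0458, 0.0952]
tcp_rot: [-0.0, 0.997, 0.076, -0.0]
contact_force: [-3.3, 3.0, -4.2]
opening: 0.0182
grasp_force: 60.6
```

```bash
python3 p.py; python3 k.py
```

```text
27.75 [-0.12   0.567 -0.004  1.815  0.003  0.76  -1.545] [0.5717 0.0458 0.0952] yaw 8.67 [-3.3  3.  -4.2] [0.65 0.87 0.38] 0.0182 60.61412215232849
804 19.3 18.2
100 18.1 21.5
260 19.5 20.2
551 18.9 17.9
437 19.8 15.2
200 19.8 15.4
```

>>> apply_moves --translation '[[0,-0.014,0],[0,-0.014,0]]' --rotation '[[0,0,0.0055],[0,0,0.0055]]' --hand '[5,5]'

```text
clock: 28.05
tcp_pos: [0.5712, 0.0481, 0.0951]
tcp_rot: [0.0, 0.998, 0.057, -0.0]
contact_force: [-4.9, 1.4, -3.9]
opening: 0.018
grasp_force: 61.1
```

```bash
python3 p.py; python3 k.py
```

```text
28.05 [-0.131  0.567  0.007  1.816 -0.005  0.76  -1.578] [0.5712 0.0481 0.0951] yaw 6.57 [-4.9  1.4 -3.9] [0.31 1.18 0.58] 0.018 61.118118956219405
296 19.3 21.0
316 19.7 16.1
570 19.2 17.3
434 19.3 17.8
```

>>> apply_moves --translation '[[0,-0.012,0],[0,-0.012,0]]' --rotation '[[0,0,0.0055],[0,0,0.0055]]' --hand '[5,5]'

```text
clock: 28.35
tcp_pos: [0.5709, 0.0502, 0.0951]
tcp_rot: [0.0, 0.999, 0.04, -0.001]
contact_force: [-4.9, 0.2, -5.2]
opening: 0.0177
grasp_force: 61.8
```

```bash
python3 b.py 0 .095 5; python3 k.py
```

```text
28.35 [-0.142  0.567  0.018  1.816 -0.013  0.76  -1.609] [0.5709 0.0502 0.0951] yaw 4.57 [-4.9  0.2 -5.2] [0.03 1.29 0.79] 0.0177 61.84759682480944
nut in tool mm [76.5 -2.5 -0.1]
(array([ 0.0025, -0.0023,  0.0006]), array([ 0.0001,  0.0002, -0.0012]))
606 19.3 15.4
556 18.9 16.1
524 19.6 16.1
276 18.4 15.3
```

>>> apply_moves --translation '[[0,0.003,0],[0,0.003,-0.1],[0,0.003,-0.2],[0,0.003,-0.3],[0,0.003,-0.3]]' --rotation '[[0,0,-0.002],[0,0,-0.002],[0,0,-0.002],[0,0,-0.002],[0,0,-0.002]]' --hand '[5,5,5,5,5]'

```text
clock: 29.02
tcp_pos: [0.574, 0.0495, 0.1572]
tcp_rot: [0.0, 0.999, 0.045, 0.003]
contact_force: [0.4, -0.1, -4.5]
opening: 0.0175
grasp_force: 59.8
```

```bash
python3 b.py .07 .155 5; python3 k.py
```

```text
29.025 [-0.14   0.493  0.018  1.746 -0.01   0.896 -1.599] [0.574  0.0495 0.1572] yaw 5.19 [ 0.4 -0.1 -4.5] [-0.04 -0.01  0.02] 0.0175 59.81895983219147
nut in tool mm [73.5 -2.7  0.5]
(array([-0.3628, -0.0084,  0.0085]), array([ 0.0001, -0.001 ,  0.0005]))
```

```bash
sed -i 's/im\[10:170,150:364\],(800,598)/im,None,fx=3.738,fy=3.738/; s/np.array(\[150,10\])+ce/ce/' k.py; python3 k.py; python3 - <<'E'
from h import *
print(rel([.42,.16,.155],5))
E
```

```text
215 18.8 18.9
(array([-7.071e-01, -6.191e-01, -5.000e-04]), array([ 0.0001, -0.0002,  0.0006]))
```

>>> apply_moves --translation '[[-0.2,-0.15,0],[-0.4,-0.33,0],[-0.6,-0.52,0],[-0.7,-0.62,0],[-0.7,-0.62,0]]' --rotation '[[0,0,0],[0,0,0],[0,0,0],[0,0,0],[0,0,0]]' --hand '[5,5,5,5,5]'

```text
clock: 29.75
tcp_pos: [0.4188, 0.1621, 0.1548]
tcp_rot: [-0.0, 0.999, 0.048, -0.001]
contact_force: [0.3, -0.6, -5.2]
opening: 0.0178
grasp_force: 60.0
```

>>> apply_moves --translation '[[0,0,0.2],[0,0,0.4],[0,0,0.55],[0,0,0.65],[0,0,0.68]]' --rotation '[[0,0,0],[0,0,0],[0,0,0],[0,0,0],[0,0,0]]' --hand '[5,5,5,5,5]'

```text
clock: 30.38
tcp_pos: [0.4209, 0.16, 0.0181]
tcp_rot: [0.0, 0.999, 0.046, -0.001]
contact_force: [-2.9, 0.9, 2.8]
opening: 0.0179
grasp_force: 62.8
```

>>> apply_moves --translation '[[0,0,0.02],[0,0,0.04],[0,0,0.06],[0,0,0.06]]' --rotation '[[0,0,0],[0,0,0],[0,0,0],[0,0,0]]' --hand '[5,5,5,5]'

```text
clock: 30.88
tcp_pos: [0.4212, 0.1611, 0.0075]
tcp_rot: [-0.0, 0.999, 0.046, 0.001]
contact_force: [-1.4, 0.1, 0.4]
opening: 0.0177
grasp_force: 61.8
```

```bash
python3 p.py
```

```text
30.875 [-0.417  0.585 -0.004  2.207  0.007  0.348 -1.904] [0.4212 0.1611 0.0075] yaw 5.33 [-1.4  0.1  0.4] [ 0.06 -0.1   0.1 ] 0.0177 61.82463884353638
```

>>> apply_moves --translation '[[0,0,0.008],[0,0,0.008],[0,0,0.008],[0,0,0.008],[0,0,0.008]]' --rotation '[[0,0,0],[0,0,0],[0,0,0],[0,0,0],[0,0,0]]' --hand '[5,25,45,45,45]'

```text
clock: 31.5
tcp_pos: [0.4207, 0.1607, 0.0057]
tcp_rot: [-0.0, 0.999, 0.046, 0.0]
contact_force: [0.4, 0.9, -0.3]
opening: 0.0449
grasp_force: 0.0
```

>>> apply_moves --translation '[[0,0,-0.1],[0,0,-0.3],[0,0,-0.6],[0,0,-0.9],[0,0,-1]]' --rotation '[[0,0,0],[0,0,0],[0,0,0],[0,0,0],[0,0,0]]' --hand '[45,45,60,85,85]'

```text
clock: 32.12
tcp_pos: [0.4219, 0.1612, 0.2093]
tcp_rot: [-0.001, 0.999, 0.046, 0.003]
contact_force: [0.6, -0.5, -0.9]
opening: 0.085
grasp_force: 0.0
```

```bash
python3 p.py; python3 - <<'E'
from h import *
print(rel([.647,.059,.207],5))
E
```

```text
32.125 [-0.419  0.257 -0.     1.974  0.     0.905 -1.898] [0.4219 0.1612 0.2093] yaw 5.29 [ 0.6 -0.5 -0.9] [-0.03 -0.02  0.02] 0.085 0.0
(array([1.0736, 0.6125, 0.0163]), array([-0.0003, -0.0009,  0.0008]))
```

Go above the nut again to measure its final angle.

>>> apply_moves --translation '[[0.2,0.1,0],[0.45,0.25,0],[0.7,0.4,0],[0.95,0.55,0],[1,0.61,0.01]]' --rotation '[[0,0,0],[0,0,0],[0,0,0],[0,0,0],[0,0,0]]' --hand '[85,85,85,85,85]'

```text
clock: 32.75
tcp_pos: [0.6334, 0.055, 0.2026]
tcp_rot: [0.001, 0.999, 0.045, 0.0]
contact_force: [-0.5, -0.1, -0.1]
opening: 0.0849
grasp_force: 0.0
```

>>> apply_moves --translation '[[0.07,0,0],[0.07,0,0],[0.07,0,0]]' --rotation '[[0,0,0],[0,0,0],[0,0,0]]' --hand '[85,85,85]'

```text
clock: 33.12
tcp_pos: [0.644, 0.0595, 0.2036]
tcp_rot: [-0.0, 0.999, 0.047, -0.0]
contact_force: [-1.1, 0.2, 0.7]
opening: 0.0849
grasp_force: 0.0
```

```bash
python3 p.py; python3 k.py; python3 - <<'E'
from h import *
# reference: same detector on the finger-tight picture w3 (corners read 45.2)
im=cv2.imread("pics/w3.png"); T=np.load("T3.npy"); h=cv2.cvtColor(im,cv2.COLOR_BGR2HSV)
m=((h[...,0]>24)&(h[...,0]<36)&(h[...,1]>100)&(h[...,2]>120)).astype(np.uint8); k,l,S,ce=cv2.connectedComponentsWithStats(m)
for i in range(1,k):
    p=at("wrist",np.array([210,150])+ce[i]/7.5,.1095,T)[:2]-[.6465,.0587]
    if S[i,4]>=200 and np.hypot(*p)<.024: print("w3",S[i,4],np.round(np.hypot(*p)*1e3,1),np.round(np.degrees(np.arctan2(p[1],p[0]))%60,1))
E
```

```text
33.125 [-0.154  0.557  0.041  1.481 -0.025  1.105 -1.586] [0.644  0.0595 0.2036] yaw 5.35 [-1.1  0.2  0.7] [ 0.01  0.04 -0.02] 0.0849 0.0
w3 201 19.6 43.2
```

```bash
python3 - <<'E'
from h import *
import glob
def go(im,off,f,T,tag):
    h=im.astype(np.float32); B,G,Rr=h[...,0],h[...,1],h[...,2]; y=G/(Rr+1)  # yellowness
    acc=[]
    H,W=y.shape; 
    N=np.array([.6469,.0588])
    for a in range(0,360,1):
        v=[]
        for r in np.arange(.0175,.0215,.0005):
            u=(proj("wrist",[*(N+r*np.array([np.cos(np.radians(a)),np.sin(np.radians(a))])),.1095],T)-off)*f
            c,rw=int(round(u[0])),int(round(u[1]))
            if 0<=c<W and 0<=rw<H: v.append(y[rw,c])
        acc.append(np.mean(v) if v else 0)
    acc=np.array(acc); acc=acc-np.median(acc); fold=acc.reshape(6,60).mean(0)
    z=np.sum(np.clip(fold,0,None)*np.exp(2j*np.pi*np.arange(60)/60)); z2=np.sum(fold*np.exp(2j*np.pi*np.arange(60)/60))
    print(tag,np.round((np.angle(z)/2/np.pi*60)%60,1),np.round((np.angle(z2)/2/np.pi*60)%60,1),int(fold.argmax()))
for n,off,f in [(2,[212,139],7.5),(3,[210,150],7.5),(7,[150,10],3.738),(8,[150,10],3.738)]:
    go(cv2.imread(f"pics/w{n}.png"),np.array(off),f,np.load(f"T{n}.npy"),n)
s,T=st(); im=viewer.capture("wrist"); cv2.imwrite("pics/fin.png",im[:,:,::-1]); np.save("Tf.npy",T)
go(cv2.resize(im[:,:,::-1],None,fx=4,fy=4,interpolation=cv2.INTER_CUBIC),np.array([0,0]),4,T,"final")
E
```

```text
2 51.2 50.8 57Traceback (most recent call last):
  File "<stdin>", line 19, in <module>
  File "<stdin>", line 11, in go
  File "h.py", line 14, in proj
    K,D,P=cam(n,T); c=np.linalg.inv(P)@[*X,1]; return cv2.projectPoints(np.array([[c[0],-c[1],-c[2]]]),np.zeros(3),np.zeros(3),np.array(K),np.array(D))[0][0,0]
          ~~~^^^^^
  File "h.py", line 7, in cam
    m=viewer.camera_model(n); return m["mtx"],m["D"],(m["pose"] if n!="wrist" else T@m["mount"])
ValueError: time passes only in moves, steps and waits
```

```bash
cat > g.py <<'E'
from h import *
M=viewer.camera_model("wrist"); K,D,MT=np.array(M["mtx"]),np.array(M["D"]),np.array(M["mount"])
def go(im,off,f,T,tag):
    im=im.astype(np.float32); y=im[...,1]/(im[...,2]+1)
    P=np.linalg.inv(T@MT); a=np.radians(np.arange(360)); r=np.arange(.0175,.0215,.0005); A,Q=np.meshgrid(a,r,indexing="ij")
    X=np.stack([.6469+Q*np.cos(A),.0588+Q*np.sin(A),0*Q+.1095,0*Q+1],-1).reshape(-1,4)@P.T
    u=cv2.projectPoints(X[:,:3]*[1,-1,-1],np.zeros(3),np.zeros(3),K,D)[0][:,0]
    u=((u-off)*f).astype(np.float32).reshape(360,-1,2)
    v=cv2.remap(y,u[...,0],u[...,1],cv2.INTER_LINEAR,borderValue=0).mean(1); v-=np.median(v)
    fold=v.reshape(6,60).mean(0); z=np.exp(2j*np.pi*np.arange(60)/60)
    print(tag,[np.round(np.angle(np.sum(w*z))/2/np.pi*60%60,1) for w in (np.clip(fold,0,None),fold)])
if __name__=="__main__":
    for n,off,f in [(2,[212,139],7.5),(3,[210,150],7.5),(7,[150,10],3.738),(8,[150,10],3.738)]:
        go(cv2.imread(f"pics/w{n}.png"),np.array(off),f,np.load(f"T{n}.npy"),n)
    s,T=st(); im=viewer.capture("wrist"); cv2.imwrite("pics/fin.png",im[:,:,::-1]); np.save("Tf.npy",T)
    go(cv2.resize(im[:,:,::-1],None,fx=4,fy=4,interpolation=cv2.INTER_CUBIC),np.array([0,0]),4,T,"final")
E
python3 g.py
```

```text
2 [np.float64(51.2), np.float64(50.8)]
3 [np.float64(47.8), np.float64(49.9)]
7 [np.float64(26.1), np.float64(41.5)]
8 [np.float64(19.2), np.float64(28.6)]
final [np.float64(17.3), np.float64(17.6)]
```

The nut reads about 15–17° (16.4° is an exact quarter turn), so it has not slipped back. The spanner lies on the bench and the gripper is clear.

```bash
python3 -c "
from plant import robot
print(robot.hand_in())"
```

```text
the job is handed in; nothing more can be done
None
```

I ran the nut down to finger-tight, pulled it about a quarter turn (90°, within a couple of degrees) with the large spanner, and laid the spanner on the bench clear of the pipework. The nut backed off about 7° when I first freed the jaws, so I re-snugged it with the spanner before handing in; I didn't take a final picture of the spanner lying flat.

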